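# Make up a camping kit and a power-cut kit

### The job

Make up the two kits from the row of stock just beyond the boards, each thing down in its own pocket of its wooden kit board: the long board with three round pockets is the camping kit and gets the tin in the large end pocket, the spice jar in the small end pocket and a tealight in the middle pocket, tin and jar standing upright; the short board is the power-cut kit and gets the other tealight, wick up, in its round pocket and the battery lying lengthwise in the oblong pocket. Leave the garlic and the pen where they are.

Things in the scene. Friction and masses are not known exactly. Their poses are not given: they have to be found in the camera images.
- camp_board: Long pale wooden kit board, grey-lined, fixed, 100 (its x) x 236 (its y) x 8 mm, with three round flat pockets 5 mm deep (floor 3 mm above the worktop) along its y. Centres in its frame, all at x 0: tin pocket, 78 mm across, y -69 mm; middle (tealight) pocket, 60 mm across, y +8 mm; jar pocket, 62 mm across, y +77 mm. Origin: centre of its underside on the worktop, z up.
- powercut_board: Short pale wooden kit board, grey-lined, fixed, 100 (its x) x 132 (its y) x 8 mm, with two flat pockets 5 mm deep (floor 3 mm above the worktop): round (tealight), 60 mm across, centre x 0, y -26 mm; oblong (battery), 76 mm long in x, 44 mm wide in y, centre x 0, y +34 mm; the battery lies along the board's x. Origin: centre of its underside on the worktop, z up.
- tin: Closed printed food tin, upright round cylinder 57 mm across, 72 mm high, 130 to 250 g. Origin: centre of its underside, z up. Starts standing in the stock row, just beyond the boards (a like tin at the window is no stock).
- spice_jar: Spice jar with a dark cap, upright round cylinder 41 mm across over its whole height of 105 mm (the cap is 40 mm across), 80 to 150 g. Origin: centre of its underside, z up. Starts standing in the stock row (like jars at the window are no stock).
- tealight_a: First tealight. Tealight candle: round metal cup 38 mm across, 15 mm high, 14 g. Origin: centre of its underside, z up. The two tealights are interchangeable: one goes to each board. Starts standing in the stock row.
- tealight_b: Second tealight. Tealight candle: round metal cup 38 mm across, 15 mm high, 14 g. Origin: centre of its underside, z up. The two tealights are interchangeable: one goes to each board. Starts standing in the stock row.
- battery_center (a point): Centre of the AA battery, a cylinder 15 mm across (16.8 mm to the touch) and 50 mm long, 23 g, lying in the stock row; it can roll. This point lies on its axis, about 8 mm above what it lies on; y runs along its length, which starts roughly across the robot's view. Grasp it across its length; either end may point either way in the pocket.
- garlic: Bulb of garlic, 48 x 50 x 51 mm, standing between the two boards. Not part of the kits, leave it alone. Origin: centre of its underside.
- pen: Blue ball pen, 12 x 145 x 9 mm, lying to the right of the stock row, pointing away from the robot. Not part of the kits, leave it alone. Origin: centre of its underside, y along its length.
There are look-alikes about, which are no part of the job. Leave any blue look-alike of the tealight_b alone.

How it is judged:
At the end, for the whole second after the job is handed in: Tin, jar and one tealight stand (tilt under 0.1 rad) down in their pockets of the long board, the other tealight in the short board (within 13 mm of pocket centre in x and y, under 2.5 mm above its floor); battery down in the oblong pocket (15 mm, 0.5 rad); all at rest (x of tin in the frame of camp_board between -0.013 and 0.013 m and y of tin in the frame of camp_board between -0.082 and -0.056 m and z of tin in the frame of camp_board between 0 and 0.0055 m and angle between each of tin, spice_jar's own z axis and vertical below 0.1 rad and x of spice_jar in the frame of camp_board between -0.013 and 0.013 m and y of spice_jar in the frame of camp_board between 0.064 and 0.09 m and z of spice_jar in the frame of camp_board between 0 and 0.0055 m and (((x of tealight_a in the frame of camp_board between -0.013 and 0.013 m and y of tealight_a in the frame of camp_board between -0.005 and 0.021 m and z of tealight_a in the frame of camp_board between 0 and 0.0055 m and angle between tealight_a's own z axis and vertical below 0.1 rad) and (x of tealight_b in the frame of powercut_board between -0.013 and 0.013 m and y of tealight_b in the frame of powercut_board between -0.039 and -0.013 m and z of tealight_b in the frame of powercut_board between 0 and 0.0055 m and angle between tealight_b's own z axis and vertical below 0.1 rad)) or ((x of tealight_b in the frame of camp_board between -0.013 and 0.013 m and y of tealight_b in the frame of camp_board between -0.005 and 0.021 m and z of tealight_b in the frame of camp_board between 0 and 0.0055 m and angle between tealight_b's own z axis and vertical below 0.1 rad) and (x of tealight_a in the frame of powercut_board between -0.013 and 0.013 m and y of tealight_a in the frame of powercut_board between -0.039 and -0.013 m and z of tealight_a in the frame of powercut_board between 0 and 0.0055 m and angle between tealight_a's own z axis and vertical below 0.1 rad))) and x of battery_center in the frame of powercut_board between -0.015 and 0.015 m and y of battery_center in the frame of powercut_board between 0.019 and 0.049 m and z of battery_center in the frame of powercut_board between 0.008 and 0.0135 m and angle between the y axis of battery_center and the x axis of powercut_board, either way round below 0.5 rad and linear speed of each of tin, spice_jar, tealight_a, tealight_b below 0.02 m/s); the robot touches nothing.
It fails at once if the garlic was disturbed (moved more than 20 mm) (distance of garlic from where it was at the start of the episode above 0.02 m).
It fails at once if the pen was disturbed (moved more than 20 mm) (distance of pen from where it was at the start of the episode above 0.02 m).
It also fails if it takes over 120 s, if anything falls off the work surface, if the arm or the gripper's body presses on something with over 40 N, if the wrist force passes 120 N, or if a joint passes its speed limit or range.

### The arm

A 6-joint arm with a two-finger parallel gripper is mounted at the origin on a cart in front of the work surface, level with it; the furniture and walls round the work are solid. World frame = base frame: x ahead of the robot, y to its left, z up, the work surface at z = 0. Lengths are in m, angles in rad, forces in N, time in s.
With the tool pointing down it reaches from about 0.35 to 0.975 m from the base axis. Payload 7.1 kg.
Tool frame: the origin (TCP) lies midway between the tips of the shut fingers; the grasp point (between the pads) lies 19 mm behind it; z points along the fingers, y is the line along which they close (so a half turn about z gives the same grasp; the last joint's range is limited). The gripper opens to 88 mm and grips with 3 to 60 N. Pads are 20 mm wide; open, the fingers measure 115 mm over their backs; the gripper's body (75 mm by 178 mm) begins 61 mm behind the grasp point.
Start: joints at [1.177, 0.423, 1.63, -0, 1.089, -0.019], TCP at [0.229, 0.582, 0.223] pointing down, gripper open.
Joint ranges: [-3, 3], [-0.9, 2.11], [0.09, 2.58], [-1.31, 4.45], [0.11, 2.69], [-2.54, 2.54]. Speed limits (rad/s): [2.39, 2.39, 3.01, 3.14, 3.14, 3.14].

### API

Orientations are given as a rotation vector (axis times angle).
In Python, from plant import * gives the robot as it stands. The module is installed in compiled form; this text tells all that it offers.
- The arm moves only by the tool apply_moves, never from a script. Its argument "steps" is a list of rows, each an object with "dp": the shift along the tool's x, y, z in units of 40 mm (1.0 is 40 mm), a list of three; "yaw": the turn about the tool's z in units of 6 degrees (1.0 is 6 degrees); "claw": the opening, from 0 (shut) to 1 (fully open). A call has 1 to 5 rows; each row shifts and turns the commanded pose from where the row before left it, along the tool's axes as they then stand; what a row does not reach is not made up. A row lasts 1/12 s, in which the tool goes at most 41.7 mm and 7.16 degrees, less where a joint would pass 70% of its speed; a pose out of reach is approached as far as the arm can. A call is refused whole if a number of a shift passes 1 or a number of a turn 1, either way. A call with a gripper value outside its range is refused whole. The fingers move at their own pace and stop on an object; "squeeze" is the grip in N (left out, the last holds). Time passes only in rows, so rows that do not move let the fingers close. It gives the time, the measured TCP pose, the force, the opening and the grip force at its end, in the units of the state.
- state(): the state, without advancing time (a new reading comes with each control period).
- capture(name): name is "scene" or "top"; returns a dict with "frame" (420x560x3 uint8, red, green, blue), "fx", "fy", "cx", "cy" (pixels), "rvec" (rotation vector, rad) and "tvec" (3), from world to camera coordinates, as OpenCV has them. Camera axes: x right, y down, z forward; pixel columns grow to the right and rows downward; lengths in m; the calibration is good to about 2 mm. A picture is of the moment at which its call begins. There is no depth.
- sign_off(): hands the job in; it is judged then, once.
The state is a dict: "time_s": time; "joints": joint angles; "dq": joint speeds; "joint_efforts": joint torques, N m; "eef_pos": TCP position; "eef_rot": TCP orientation; "ft_force": force on the tool from outside, world axes, zero at the start; "wrist_torque": the same for the moment, N m; "width": opening from 0.0 (shut) to 1.0 (fully open); "gripper_force": force on a finger pad.
Only numpy, scipy, OpenCV 4.12 (cv2) and the standard library are available. Lean on these libraries where they do the work, as an engineer would, in place of code of your own. Each camera call takes 0.05 s, during which the arm holds its last target. There are 200 camera calls.

## Working session

There is one attempt and no reset: what is moved stays moved. The work goes in short steps, Python scripts to look and compute and a tool call to move; the robot and the scene stay as the last step left them, time stands still between calls to the robot, and variables do not carry over. Pictures are saved under pics/ and viewed, at most 14 in all, crops included, and the job is handed in when it is done.

Besides the shell and the picture viewer there is one more tool, called after "Emit:" by a JSON object that holds its "op" and its "data", one argument or row to a line. apply_moves: Moves the arm, as the interface text tells. Its arguments: {"type":"object","properties":{"steps":{"type":"array"},"squeeze":{"type":"number"}},"required":["steps"]}

```bash
mkdir -p pics
cat > h.py <<'E'
from plant import *
import numpy as np, cv2, pickle
def cap(n,f):
    c=capture(n); cv2.imwrite('pics/'+f+'.png',cv2.cvtColor(c['frame'],cv2.COLOR_RGB2BGR)); pickle.dump(c,open('pics/'+f+'.pkl','wb')); return c
def ray(c,u,v):
    R=cv2.Rodrigues(np.array(c['rvec'],float))[0]; t=np.array(c['tvec'],float).ravel()
    d=R.T@np.array([(u-c['cx'])/c['fx'],(v-c['cy'])/c['fy'],1]); return -R.T@t,d
def atz(c,u,v,z):
    o,d=ray(c,u,v); return (o+d*(z-o[2])/d[2])
def proj(c,p):
    K=np.array([[c['fx'],0,c['cx']],[0,c['fy'],c['cy']],[0,0,1]])
    return cv2.projectPoints(np.array(p,float).reshape(-1,1,3),np.array(c['rvec'],float),np.array(c['tvec'],float),K,None)[0].reshape(-1,2)
def tri(c1,a,c2,b):
    o1,d1=ray(c1,*a);o2,d2=ray(c2,*b)
    A=np.array([d1,-d2]).T; s=np.linalg.lstsq(A,o2-o1,rcond=None)[0]
    p,q=o1+d1*s[0],o2+d2*s[1]; return (p+q)/2,np.linalg.norm(p-q)
def ld(f): return pickle.load(open('pics/'+f+'.pkl','rb'))
E
python3 - <<'E'
from h import *
for n in('scene','top'):
    c=cap(n,n+'0'); o,d=ray(c,280,210); print(n,c['fx'],o.round(3),d.round(3))
s=state();print(s['eef_pos'],s['eef_rot'],s['width'],s['time_s'])
E
```

```text
scene 379.91651485901366 [-0.014 -0.549  0.437] [ 0.669  0.593 -0.448]
top 458.3318183639543 [ 0.478 -0.064  1.082] [ 0.1    0.021 -0.995]
[0.22858672 0.5811503  0.22198763] [-5.85272740e-01 -3.08630665e+00  2.13550796e-03] 0.9991014058051892 0.1
```

View pics/scene0.png

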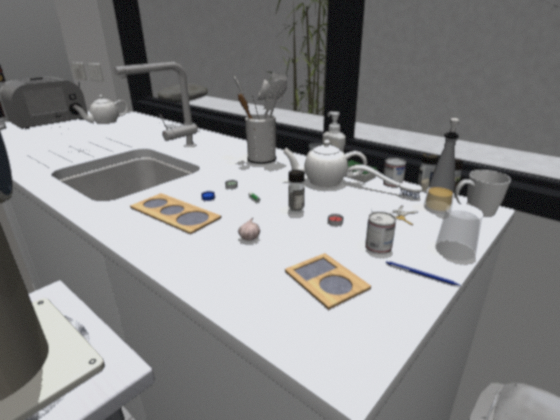

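View pics/top0.png

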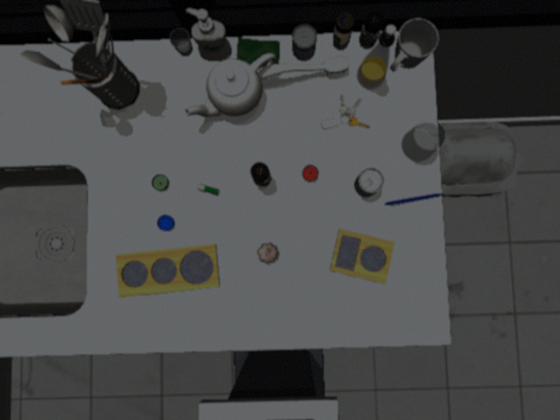

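Top view: green tealight (160,183), battery (208,189), jar (261,174), red tealight (311,173) and tin (370,182) form the stock row. The blue tealight (166,223) is off the row and is the look-alike to leave. The jars and tin at about row 35 are by the window, so they are no stock. Long board is at (167,270), short board at (362,257), garlic at (268,253), pen at (413,199). I'll confirm with one enlarged crop and measure.

Run:
```python
from h import *
a=cv2.imread('pics/top0.png')[150:300,105:405]; b=cv2.imread('pics/scene0.png')[165:305,125:405]
a=cv2.convertScaleAbs(cv2.resize(a,(600,300),interpolation=cv2.INTER_CUBIC),alpha=1.7)
b=cv2.resize(b,(600,300),interpolation=cv2.INTER_CUBIC)
cv2.imwrite('pics/crop.png',np.vstack([a,b]))
t=ld('top0'); im=cv2.cvtColor(t['frame'],cv2.COLOR_RGB2HSV)
m=((im[...,0]>12)&(im[...,0]<32)&(im[...,1]>90)&(im[...,2]>60)).astype(np.uint8)
m[:225]=0
for c in cv2.findContours(m,cv2.RETR_EXTERNAL,2)[0]:
    if cv2.contourArea(c)<800: continue
    p=np.array([atz(t,u,v,.008)[:2] for u,v in cv2.boxPoints(cv2.minAreaRect(c))]); print(p.round(4).tolist(),p.mean(0).round(4))
    print([np.linalg.norm(p[i]-p[(i+1)%4]).round(4) for i in range(4)])
s=ld('scene0')
# rough: saturated blobs + dark round
for n,a,b,z in [('green',(160,183),(231,184),.015),('red',(311,173),(335,219),.015),('batt',(208,189),(254,197),.015),('blue',(166,223),(208,195),.015),('jartop',(261,170),(296,174),.105),('tintop',(371,179),(381,217),.072),('garlic',(268,253),(250,229),.05)]:
    p,e=tri(t,a,s,b); print(n,p.round(4),round(e,4),atz(t,*a,z).round(4))
print(proj(t,[[.5,0,0],[.5,0,.1],[.5,.1,0],[.6,0,0]]).round(1))
```

```text
[[0.4925, 0.3494], [0.511, 0.113], [0.4143, 0.1041], [0.3959, 0.3385]] [0.4534 0.2263]
[np.float64(0.2371), np.float64(0.0971), np.float64(0.2351), np.float64(0.0973)]
[[0.4432, -0.153], [0.5375, -0.1794], [0.5032, -0.3055], [0.4095, -0.2782]] [ 0.4733 -0.229 ]
[np.float64(0.098), np.float64(0.1307), np.float64(0.0975), np.float64(0.1297)]
green [0.6602 0.2403 0.0098] 0.0018 [0.6587 0.2395 0.015 ]
red [ 0.6711 -0.117   0.0113] 0.0017 [ 0.671  -0.1175  0.015 ]
batt [0.642  0.1272 0.0076] 0.0004 [0.6407 0.126  0.015 ]
blue [0.5641 0.2263 0.0121] 0.001 [0.5635 0.2259 0.015 ]
jartop [ 0.6644 -0.0035  0.0999] 0.0041 [ 0.6648 -0.0054  0.105 ]
tintop [ 0.6422 -0.2462  0.0718] 0.0025 [ 0.6428 -0.2473  0.072 ]
garlic [ 0.4873 -0.0128  0.0257] 0.0029 [ 0.4861 -0.013   0.05  ]
[[263.4 247.4]
 [260.6 246.5]
 [221.  248.7]
 [262.3 205.2]]
```

View pics/crop.png

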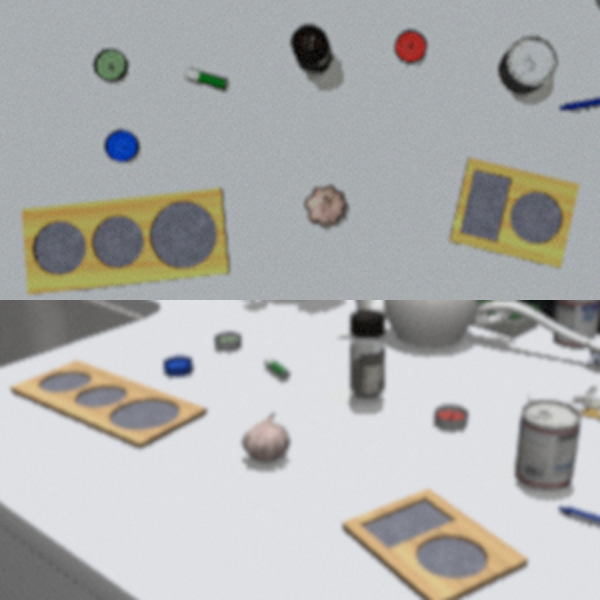

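Crop confirms that the red and green tealights in silver cups lie in the stock row. The blue one sits nearer the board, so it is the look-alike. Next I refine the positions by segmentation in both views.

Run:
```python
from h import *
t=ld('top0');s=ld('scene0')
def blob(c,f,cx,cy,r):
    hsv=cv2.cvtColor(c['frame'],cv2.COLOR_RGB2HSV).astype(int); m=f(hsv[...,0],hsv[...,1],hsv[...,2]).astype(np.uint8)
    k=np.zeros_like(m);cv2.circle(k,(cx,cy),r,1,-1); m=m*k
    n,l,st,ce=cv2.connectedComponentsWithStats(m); 
    i=1+np.argmax(st[1:,4]); ys,xs=np.where(l==i); pts=np.c_[xs,ys].astype(np.float32)
    return ce[i],pts
red=lambda h,S,v:((h<10)|(h>170))&(S>90)
grn=lambda h,S,v:(h>35)&(h<90)&(S>40)
for n,f,a,b in[('red',red,(311,173,14),(335,219,12)),('green',grn,(160,183,14),(231,184,10)),('battgreen',grn,(208,189,18),(254,197,12))]:
    p1,pt=blob(t,f,*a);p2,_=blob(s,f,*b); p,e=tri(t,p1,s,p2); print(n,p1.round(1),p2.round(1),p.round(4),round(e,4),len(pt))
    if n[0]=='b':
        W=np.array([atz(t,*q,.008)[:2] for q in pt]); w=cv2.fitLine(W.astype(np.float32),2,0,.01,.01).ravel(); print('axis',np.degrees(np.arctan2(w[1],w[0])))
# whole battery, saturated+white: intensity profile along axis
g=cv2.cvtColor(t['frame'],cv2.COLOR_RGB2GRAY); print(g[182:198,192:224])
# grey pockets inside boards
m=cv2.cvtColor(t['frame'],cv2.COLOR_RGB2HSV); dk=((g<100)&(m[...,1]<90)).astype(np.uint8)
for n,(x,y) in dict(jar=(134,274),mid=(164,270),tin=(197,267),rnd=(373,259),obl=(349,251)).items():
    n_,l,st,ce=cv2.connectedComponentsWithStats(dk,connectivity=4); i=l[y,x]
    print(n,i,st[i].tolist(),atz(t,*ce[i],.004).round(4))
print(proj(t,[[.4588,.1575,.003],[.4528,.2343,.003],[.4474,.3031,.003],[.4665,-.2541,.003],[.4822,-.1962,.003]]).round(1))
print(proj(s,[[.4588,.1575,.003],[.4528,.2343,.003],[.4474,.3031,.003],[.4665,-.2541,.003],[.4822,-.1962,.003]]).round(1))
```

```text
red [309.9 173. ] [334.9 218.5] [ 0.6717 -0.1152  0.0117] 0.0001 179Traceback (most recent call last):
  File "<stdin>", line 12, in <module>
  File "<stdin>", line 7, in blob
    return _wrapfunc(a, 'argmax', axis=axis, out=out, **kwds)
    return bound(*args, **kwds)
ValueError: attempt to get argmax of an empty sequence
```

Emit:
{"op": "apply_moves", "data": {
  "steps": [
    {"dp": [0, 0, 0], "yaw": 1, "claw": 0.75},
    {"dp": [0, 0, 0], "yaw": 1, "claw": 0.75},
    {"dp": [0, 0, 0], "yaw": 1, "claw": 0.75},
    {"dp": [0, 0, 0], "yaw": 1, "claw": 0.75},
    {"dp": [0, 0, 0], "yaw": 1, "claw": 0.75}
  ]
}}

```text
time_s: 0.52
eef_pos: [0.2287, 0.5813, 0.2222]
eef_rot: [1.372, 2.826, -0.001]
ft_force: [0.3, 0.0, 0.6]
width: 0.749
gripper_force: 0.0
```

Emit:
{"op": "apply_moves", "data": {
  "steps": [
    {"dp": [0, 0, 0], "yaw": 1, "claw": 0.75},
    {"dp": [0, 0, 0], "yaw": 1, "claw": 0.75},
    {"dp": [0, 0, 0], "yaw": 1, "claw": 0.75},
    {"dp": [0, 0, 0], "yaw": 1, "claw": 0.75},
    {"dp": [0, 0, 0], "yaw": 1, "claw": 0.75}
  ]
}}

```text
time_s: 0.93
eef_pos: [0.2286, 0.5813, 0.2222]
eef_rot: [2.056, 2.375, -0.001]
ft_force: [0.3, 0.4, -0.4]
width: 0.748
gripper_force: 0.0
```

Emit:
{"op": "apply_moves", "data": {
  "steps": [
    {"dp": [0, 0, 0], "yaw": 1, "claw": 0.75},
    {"dp": [0, 0, 0], "yaw": 0.44, "claw": 0.75},
    {"dp": [0, 0, 0], "yaw": 0, "claw": 0.75},
    {"dp": [0, 0, 0], "yaw": 0, "claw": 0.75}
  ]
}}

```text
time_s: 1.27
eef_pos: [0.2287, 0.5814, 0.2224]
eef_rot: [2.222, 2.221, -0.001]
ft_force: [-1.0, -0.2, -0.1]
width: 0.754
gripper_force: 0.0
```

```bash
cat > seg.py <<'E'
from h import *
def blob(c,f,cx,cy,r):
    hsv=cv2.cvtColor(c['frame'],cv2.COLOR_RGB2HSV).astype(int); m=f(hsv[...,0],hsv[...,1],hsv[...,2]).astype(np.uint8)
    k=np.zeros_like(m);cv2.circle(k,(cx,cy),r,1,-1); m=m*k
    n,l,st,ce=cv2.connectedComponentsWithStats(m)
    if n<2: return None,None
    i=1+np.argmax(st[1:,4]); ys,xs=np.where(l==i); return ce[i],np.c_[xs,ys].astype(np.float32)
E
python3 - <<'E'
from seg import *
t=ld('top0');s=ld('scene0')
g=cv2.cvtColor(t['frame'],cv2.COLOR_RGB2GRAY); hs=cv2.cvtColor(t['frame'],cv2.COLOR_RGB2HSV);h2=cv2.cvtColor(s['frame'],cv2.COLOR_RGB2HSV)
grn=lambda h,S,v:(h>35)&(h<90)&(S>35)
grn2=lambda h,S,v:(h>30)&(h<95)&(S>20)
print(hs[183,152:170].tolist());print(h2[184,224:239].tolist())
for n,a,b in[('green',(160,183,14),(231,184,10)),('batt',(208,189,18),(254,197,12))]:
    p1,pt=blob(t,grn,*a);p2,_=blob(s,grn2,*b); print(n,p1,p2)
    if p1 is not None and p2 is not None: p,e=tri(t,p1,s,p2);print(p.round(4),round(e,4))
    if p1 is not None: print(atz(t,*p1,.008).round(4),len(pt))
    if n[0]=='b':
        W=np.array([atz(t,*q,.008)[:2] for q in pt]); w=cv2.fitLine(W.astype(np.float32),2,0,.01,.01).ravel(); print('axis',np.degrees(np.arctan2(w[1],w[0])))
dk=((g<100)&(hs[...,1]<90)).astype(np.uint8)
n_,l,st,ce=cv2.connectedComponentsWithStats(dk,connectivity=4)
for n,(x,y) in dict(jar=(134,274),mid=(164,270),tin=(197,267),rnd=(373,259),obl=(349,251)).items():
    i=l[y,x]; print(n,st[i].tolist(),atz(t,*ce[i],.004).round(4))
P=[[.4588,.1575,.003],[.4528,.2343,.003],[.4474,.3031,.003],[.4665,-.2541,.003],[.4822,-.1962,.003]]
print(proj(t,P).round(1).tolist(),proj(s,P).round(1).tolist())
E
```

```text
[[60, 11, 48], [54, 70, 51], [54, 74, 72], [57, 67, 76], [55, 75, 75], [53, 68, 75], [56, 60, 72], [52, 73, 63], [55, 58, 48], [56, 72, 53], [55, 64, 68], [55, 66, 73], [59, 67, 76], [56, 71, 75], [55, 73, 66], [60, 56, 41], [90, 11, 45], [105, 7, 77]]
[[109, 10, 201], [113, 7, 144], [53, 10, 103], [53, 22, 106], [58, 26, 120], [56, 27, 130], [58, 28, 129], [55, 28, 120], [56, 29, 125], [55, 26, 119], [56, 18, 112], [60, 15, 103], [60, 5, 103], [105, 7, 147], [109, 10, 208]]
green [160.         182.16393443] [230.81818182 183.04545455]
[0.661  0.2402 0.0126] 0.0002
[0.6619 0.2414 0.008 ] 183
batt [210.32142857 189.71428571] [254.02272727 196.36363636]
[0.6386 0.1217 0.0123] 0.0019
[0.6399 0.1218 0.008 ] 84
axis 70.71063
jar [122, 261, 26, 26, 535] [0.4477 0.3038 0.004 ]
mid [152, 258, 25, 26, 505] [0.453  0.2347 0.004 ]
tin [180, 251, 33, 33, 861] [0.4587 0.1581 0.004 ]
rnd [360, 246, 26, 26, 521] [ 0.4664 -0.2544  0.004 ]
obl [335, 235, 25, 35, 608] [ 0.4825 -0.1964  0.004 ]
[[196.7, 267.0], [164.1, 270.5], [135.0, 273.7], [372.3, 258.5], [347.2, 252.5]] [[192.4, 219.5], [171.9, 211.3], [155.0, 204.5], [335.1, 286.0], [314.7, 270.1]]
```

Emit:
{"op": "apply_moves", "data": {
  "steps": [
    {"dp": [-0.57, 0.72, 0], "yaw": 0, "claw": 0.75},
    {"dp": [-0.57, 0.72, 0], "yaw": 0, "claw": 0.75},
    {"dp": [-0.57, 0.72, 0], "yaw": 0, "claw": 0.75},
    {"dp": [-0.57, 0.72, 0], "yaw": 0, "claw": 0.75},
    {"dp": [-0.57, 0.72, 0], "yaw": 0, "claw": 0.75}
  ]
}}

```text
time_s: 1.68
eef_pos: [0.3735, 0.4661, 0.2226]
eef_rot: [2.221, 2.222, -0.0]
ft_force: [0.1, 1.2, -0.0]
width: 0.75
gripper_force: 0.0
```

Emit:
{"op": "apply_moves", "data": {
  "steps": [
    {"dp": [-0.57, 0.72, 0], "yaw": 0, "claw": 0.75},
    {"dp": [-0.57, 0.72, 0], "yaw": 0, "claw": 0.75},
    {"dp": [-0.57, 0.72, 0], "yaw": 0, "claw": 0.75},
    {"dp": [-0.57, 0.72, 0], "yaw": 0, "claw": 0.75},
    {"dp": [-0.57, 0.72, 0], "yaw": 0, "claw": 0.75}
  ]
}}

```text
time_s: 2.1
eef_pos: [0.5175, 0.3516, 0.2226]
eef_rot: [-2.222, -2.221, 0.0]
ft_force: [0.3, -0.2, -0.4]
width: 0.75
gripper_force: 0.0
```

Emit:
{"op": "apply_moves", "data": {
  "steps": [
    {"dp": [-0.57, 0.72, 0.5], "yaw": 0, "claw": 0.75},
    {"dp": [-0.57, 0.72, 0.5], "yaw": 0, "claw": 0.75},
    {"dp": [-0.57, 0.72, 0.5], "yaw": 0, "claw": 0.75},
    {"dp": [-0.57, 0.72, 0.5], "yaw": 0, "claw": 0.75},
    {"dp": [-0.55, 0.73, 0.5], "yaw": 0, "claw": 0.75}
  ]
}}

```text
time_s: 2.52
eef_pos: [0.6611, 0.2384, 0.1219]
eef_rot: [-2.222, -2.221, 0.0]
ft_force: [-0.3, 0.6, 0.7]
width: 0.751
gripper_force: 0.0
```

Emit:
{"op": "apply_moves", "data": {
  "steps": [
    {"dp": [0, 0, 0], "yaw": 0, "claw": 0.75},
    {"dp": [0, 0, 0], "yaw": 0, "claw": 0.75}
  ]
}}

```text
time_s: 2.68
eef_pos: [0.6601, 0.238, 0.1208]
eef_rot: [-2.224, -2.216, 0.005]
ft_force: [-0.2, -0.9, 0.7]
width: 0.747
gripper_force: 0.0
```

Emit:
{"op": "apply_moves", "data": {
  "steps": [
    {"dp": [0.05, 0.02, 0.9], "yaw": 0, "claw": 0.75},
    {"dp": [0, 0, 0.9], "yaw": 0, "claw": 0.75},
    {"dp": [0, 0, 0.6], "yaw": 0, "claw": 0.75},
    {"dp": [0, 0, 0.4], "yaw": 0, "claw": 0.75},
    {"dp": [0, 0, 0.02], "yaw": 0, "claw": 0.75}
  ]
}}

```text
time_s: 3.1
eef_pos: [0.6581, 0.2423, 0.0075]
eef_rot: [-2.22, -2.22, 0.007]
ft_force: [0.0, -0.2, 0.0]
width: 0.749
gripper_force: 0.0
```

Emit:
{"op": "apply_moves", "data": {
  "steps": [
    {"dp": [0, 0, 0], "yaw": 0, "claw": 0.3},
    {"dp": [0, 0, 0], "yaw": 0, "claw": 0.3},
    {"dp": [0, 0, 0], "yaw": 0, "claw": 0.3},
    {"dp": [0, 0, 0], "yaw": 0, "claw": 0.3},
    {"dp": [0, 0, 0], "yaw": 0, "claw": 0.3}
  ],
  "squeeze": 10
}}

```text
time_s: 3.52
eef_pos: [0.6617, 0.2422, 0.0117]
eef_rot: [2.223, 2.219, 0.003]
ft_force: [0.4, 0.8, 2.3]
width: 0.412
gripper_force: 10.1
```

Emit:
{"op": "apply_moves", "data": {
  "steps": [
    {"dp": [0, 0, 0], "yaw": 0, "claw": 0.3},
    {"dp": [0, 0, 0], "yaw": 0, "claw": 0.3},
    {"dp": [0, 0, 0], "yaw": 0, "claw": 0.3}
  ]
}}

```text
time_s: 3.77
eef_pos: [0.6618, 0.2423, 0.0117]
eef_rot: [2.223, 2.219, 0.003]
ft_force: [0.2, 1.1, 6.2]
width: 0.407
gripper_force: 10.1
```

Emit:
{"op": "apply_moves", "data": {
  "steps": [
    {"dp": [0, 0, -0.3], "yaw": 0, "claw": 0.3},
    {"dp": [0, 0, -0.5], "yaw": 0, "claw": 0.3},
    {"dp": [0, 0, -0.6], "yaw": 0, "claw": 0.3},
    {"dp": [0, 0, 0], "yaw": 0, "claw": 0.3},
    {"dp": [0, 0, 0], "yaw": 0, "claw": 0.3}
  ]
}}

```text
time_s: 4.18
eef_pos: [0.662, 0.2422, 0.0683]
eef_rot: [2.223, 2.218, 0.005]
ft_force: [0.2, -0.5, 0.1]
width: 0.408
gripper_force: 10.0
```

Run:
```python
from h import *
c=cap('scene','s1');cap('top','t1');s=state();print(s['eef_pos'],s['ft_force'],s['width'],s['gripper_force'])
b=cv2.imread('pics/s1.png')[100:240,150:310];a=cv2.imread('pics/t1.png')[140:280,80:240]
cv2.imwrite('pics/c1.png',np.hstack([cv2.resize(b,(400,350),interpolation=2),cv2.resize(a,(400,350),interpolation=2)]))
```

```text
[0.66033516 0.24163493 0.06586337] [ 0.20687793  0.20120263 -0.6407773 ] 0.40937907122165607 9.978689080780896
```

View pics/c1.png

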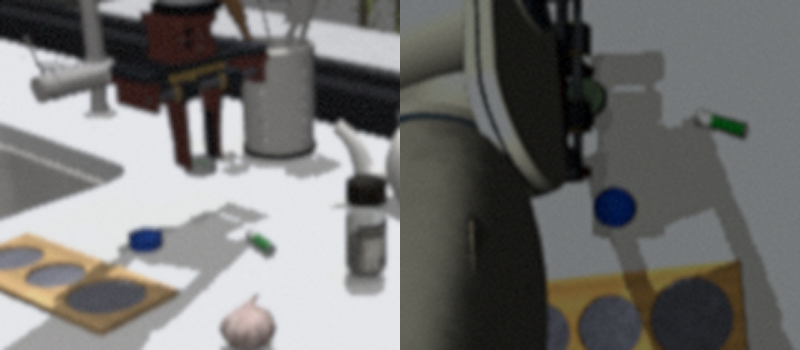

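The tealight is held level at the fingertips (crop about (205,160)). Carrying it to the middle pocket.

Emit:
{"op": "apply_moves", "data": {
  "steps": [
    {"dp": [-0.04, -0.9, 0], "yaw": 0, "claw": 0.3},
    {"dp": [-0.04, -0.9, 0], "yaw": 0, "claw": 0.3},
    {"dp": [-0.04, -0.9, 0], "yaw": 0, "claw": 0.3},
    {"dp": [-0.04, -0.9, 0], "yaw": 0, "claw": 0.3},
    {"dp": [-0.02, -0.9, 0], "yaw": 0, "claw": 0.3}
  ]
}}

```text
time_s: 4.7
eef_pos: [0.4781, 0.2342, 0.065]
eef_rot: [-2.223, -2.218, 0.004]
ft_force: [0.4, 0.9, -0.5]
width: 0.41
gripper_force: 10.0
```

Emit:
{"op": "apply_moves", "data": {
  "steps": [
    {"dp": [0, -0.7, 0], "yaw": 0, "claw": 0.3},
    {"dp": [0, 0, 0], "yaw": 0, "claw": 0.3},
    {"dp": [0, 0, 0], "yaw": 0, "claw": 0.3},
    {"dp": [0, 0, 0], "yaw": 0, "claw": 0.3}
  ]
}}

```text
time_s: 5.03
eef_pos: [0.4535, 0.2353, 0.0659]
eef_rot: [2.223, 2.219, 0.0]
ft_force: [-0.0, -0.1, -1.0]
width: 0.415
gripper_force: 10.0
```

Emit:
{"op": "apply_moves", "data": {
  "steps": [
    {"dp": [0, 0, 0.6], "yaw": 0, "claw": 0.3},
    {"dp": [0, 0, 0.5], "yaw": 0, "claw": 0.3},
    {"dp": [0, 0, 0.15], "yaw": 0, "claw": 0.3},
    {"dp": [0, 0, 0], "yaw": 0, "claw": 0.3},
    {"dp": [0, 0, 0], "yaw": 0, "claw": 0.3}
  ]
}}

```text
time_s: 5.45
eef_pos: [0.4535, 0.2351, 0.016]
eef_rot: [-2.224, -2.219, 0.001]
ft_force: [0.7, -0.1, 0.4]
width: 0.408
gripper_force: 10.0
```

Emit:
{"op": "apply_moves", "data": {
  "steps": [
    {"dp": [0, 0, 0.05], "yaw": 0, "claw": 0.3},
    {"dp": [0, 0, 0], "yaw": 0, "claw": 0.3},
    {"dp": [0, 0, 0], "yaw": 0, "claw": 0.3}
  ]
}}

```text
time_s: 5.7
eef_pos: [0.4533, 0.2353, 0.0148]
eef_rot: [2.223, 2.219, 0.002]
ft_force: [-0.9, 0.5, 0.1]
width: 0.414
gripper_force: 10.0
```

Run:
```python
from h import *
c=cap('scene','s2');s=state();print(s['eef_pos'],s['ft_force'],s['width'],s['gripper_force'])
b=cv2.imread('pics/s2.png')[140:240,110:270]
cv2.imwrite('pics/c2.png',cv2.resize(b,(640,400),interpolation=2))
```

```text
[0.45319225 0.23527258 0.01474636] [ 0.36441255 -0.44735    -0.03753965] 0.40654017290861066 9.964165650935257
```

View pics/c2.png

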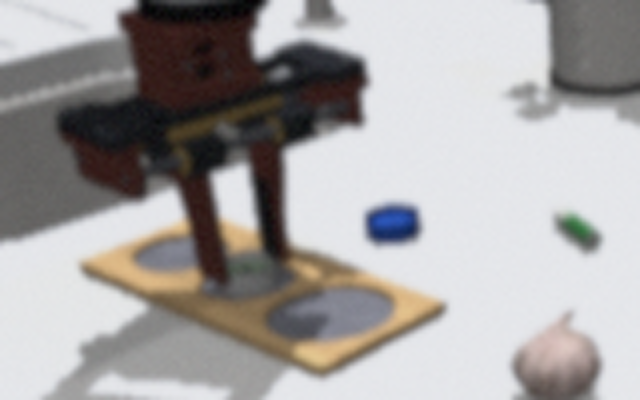

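The tealight hangs just in the middle pocket, at crop (245,270). Lowering gently until there is contact.

Emit:
{"op": "apply_moves", "data": {
  "steps": [
    {"dp": [0, 0, 0.03], "yaw": 0, "claw": 0.3},
    {"dp": [0, 0, 0], "yaw": 0, "claw": 0.3},
    {"dp": [0, 0, 0], "yaw": 0, "claw": 0.3}
  ]
}}

```text
time_s: 6.0
eef_pos: [0.4532, 0.2353, 0.0133]
eef_rot: [2.223, 2.219, 0.001]
ft_force: [-0.1, -0.0, 3.1]
width: 0.407
gripper_force: 10.0
```

Emit:
{"op": "apply_moves", "data": {
  "steps": [
    {"dp": [0, 0, 0.03], "yaw": 0, "claw": 0.3},
    {"dp": [0, 0, 0], "yaw": 0, "claw": 0.3},
    {"dp": [0, 0, 0], "yaw": 0, "claw": 0.3}
  ]
}}

```text
time_s: 6.25
eef_pos: [0.4533, 0.2354, 0.0123]
eef_rot: [2.223, 2.219, 0.001]
ft_force: [-1.2, -0.8, 6.7]
width: 0.408
gripper_force: 10.1
```

Emit:
{"op": "apply_moves", "data": {
  "steps": [
    {"dp": [0, 0, 0.03], "yaw": 0, "claw": 0.3},
    {"dp": [0, 0, 0], "yaw": 0, "claw": 0.3},
    {"dp": [0, 0, 0], "yaw": 0, "claw": 0.3}
  ]
}}

```text
time_s: 6.5
eef_pos: [0.4533, 0.2354, 0.0112]
eef_rot: [2.223, 2.219, 0.002]
ft_force: [-1.2, 0.4, 8.4]
width: 0.41
gripper_force: 10.1
```

Emit:
{"op": "apply_moves", "data": {
  "steps": [
    {"dp": [0, 0, -0.03], "yaw": 0, "claw": 0.3},
    {"dp": [0, 0, -0.02], "yaw": 0, "claw": 0.65},
    {"dp": [0, 0, 0], "yaw": 0, "claw": 0.65},
    {"dp": [0, 0, 0], "yaw": 0, "claw": 0.65},
    {"dp": [0, 0, 0], "yaw": 0, "claw": 0.65}
  ]
}}

```text
time_s: 6.92
eef_pos: [0.4527, 0.235, 0.0124]
eef_rot: [-2.224, -2.219, 0.001]
ft_force: [0.1, -0.2, -0.3]
width: 0.639
gripper_force: 0.0
```

Emit:
{"op": "apply_moves", "data": {
  "steps": [
    {"dp": [0, 0, -0.3], "yaw": 0, "claw": 0.65},
    {"dp": [0, 0, -0.7], "yaw": 0, "claw": 0.65},
    {"dp": [0, 0, -0.8], "yaw": 0, "claw": 0.65},
    {"dp": [0, 0, -0.8], "yaw": 0, "claw": 0.65},
    {"dp": [0, 0, 0], "yaw": 0, "claw": 0.65}
  ]
}}

```text
time_s: 7.33
eef_pos: [0.456, 0.2367, 0.1224]
eef_rot: [2.222, 2.217, 0.013]
ft_force: [0.6, 0.7, 0.8]
width: 0.648
gripper_force: 0.0
```

Emit:
{"op": "apply_moves", "data": {
  "steps": [
    {"dp": [-0.46, 0.78, 0], "yaw": 0, "claw": 0.5},
    {"dp": [-0.46, 0.78, 0], "yaw": 0, "claw": 0.5},
    {"dp": [-0.46, 0.78, 0], "yaw": 0, "claw": 0.5},
    {"dp": [-0.46, 0.78, 0], "yaw": 0, "claw": 0.5},
    {"dp": [-0.46, 0.78, 0], "yaw": 0, "claw": 0.5}
  ]
}}

```text
time_s: 7.75
eef_pos: [0.6097, 0.1417, 0.1169]
eef_rot: [-2.223, -2.219, 0.0]
ft_force: [0.4, 0.2, 0.0]
width: 0.502
gripper_force: 0.0
```

Emit:
{"op": "apply_moves", "data": {
  "steps": [
    {"dp": [-0.43, 0.78, 0], "yaw": 0, "claw": 0.5},
    {"dp": [0, 0, 0], "yaw": 1, "claw": 0.5},
    {"dp": [0, 0, 0], "yaw": 1, "claw": 0.5},
    {"dp": [0, 0, 0], "yaw": 1, "claw": 0.5},
    {"dp": [0, 0, 0], "yaw": 0.17, "claw": 0.5}
  ]
}}

```text
time_s: 8.17
eef_pos: [0.6396, 0.1251, 0.1164]
eef_rot: [-2.564, -1.815, 0.001]
ft_force: [-0.2, -0.2, 0.3]
width: 0.501
gripper_force: 0.0
```

Emit:
{"op": "apply_moves", "data": {
  "steps": [
    {"dp": [0, 0, 0], "yaw": 0, "claw": 0.5},
    {"dp": [0, 0, 0], "yaw": 0, "claw": 0.5}
  ]
}}

```text
time_s: 8.33
eef_pos: [0.6396, 0.1256, 0.1166]
eef_rot: [-2.557, -1.825, 0.0]
ft_force: [0.3, -0.4, -0.7]
width: 0.502
gripper_force: 0.0
```

Run:
```python
from seg import *
c=cap('scene','s3');s=state();print(s['eef_pos'],s['eef_rot'],s['width'])
a=cap('top','t3')
grn=lambda h,S,v:(h>35)&(h<90)&(S>35)
print(blob(c,grn,254,197,12)[0])
o=ld('scene0')
print(proj(c,[.641,.126,.008]),proj(c,s['eef_pos']))
```

```text
[0.63961404 0.12565801 0.11665206] [-2.55727156e+00 -1.82469367e+00  1.97268426e-04] 0.49913859632590063
[253.89285714 196.32142857]
[[253.95924716 197.10916547]] [[251.82858437 158.96928348]]
```

Run:
```python
from h import *
c=ld('scene0')
for dx in(-.025,.025):
  for dz in (0,-.005,-.01): print(dx,dz,proj(c,[.661+dx,.242,.0665+dz]).round(1),proj(c,[.4533+dx,.2353,.0148+dz]).round(1))
i=lambda f:cv2.imread('pics/'+f+'.png')
a=i('s1')[140:190,200:260];b=i('s2')[190:230,140:200];d=i('s3')[135:205,225:285]
f=lambda x:cv2.resize(x,(x.shape[1]*5,x.shape[0]*5),interpolation=2)
im=np.zeros((600,610,3),np.uint8);im[:250,:300]=f(a);im[250:450,:300]=f(b);im[:350,305:605]=f(d);cv2.imwrite('pics/c3.png',im)
```

```text
-0.025 0 [[222.4 167.8]] [[162.7 210.3]]
-0.025 -0.005 [[222.6 169.4]] [[163.  212.1]]
-0.025 -0.01 [[222.7 171.1]] [[163.3 213.9]]
0.025 0 [[235.5 163.1]] [[179.4 203.7]]
0.025 -0.005 [[235.6 164.7]] [[179.7 205.4]]
0.025 -0.01 [[235.7 166.4]] [[179.9 207.1]]
```

View pics/c3.png

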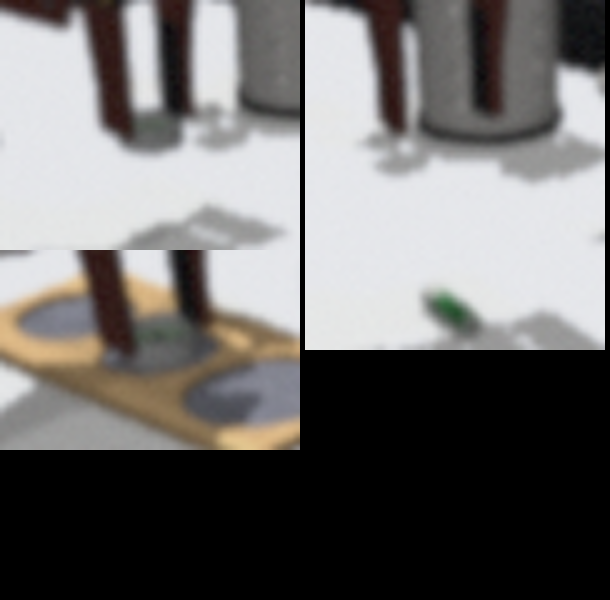

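Tips match the TCP: the near tip at (224,167.6) against a projection of (222.4,167.8). Descending to the battery.

Emit:
{"op": "apply_moves", "data": {
  "steps": [
    {"dp": [0, 0.02, 0.7], "yaw": 0, "claw": 0.5},
    {"dp": [0, 0, 0.7], "yaw": 0, "claw": 0.5},
    {"dp": [0, 0, 0.7], "yaw": 0, "claw": 0.5},
    {"dp": [0, 0, 0.4], "yaw": 0, "claw": 0.5},
    {"dp": [0, 0, 0], "yaw": 0, "claw": 0.5}
  ]
}}

```text
time_s: 8.85
eef_pos: [0.6376, 0.1249, 0.0128]
eef_rot: [-2.556, -1.822, 0.009]
ft_force: [-0.8, 0.2, -0.3]
width: 0.499
gripper_force: 0.0
```

Emit:
{"op": "apply_moves", "data": {
  "steps": [
    {"dp": [0, 0, 0.2], "yaw": 0, "claw": 0.5},
    {"dp": [0, 0, 0], "yaw": 0, "claw": 0.5},
    {"dp": [0, 0, 0], "yaw": 0, "claw": 0.5},
    {"dp": [0, 0, 0], "yaw": 0, "claw": 0.5}
  ]
}}

```text
time_s: 9.18
eef_pos: [0.6415, 0.1254, 0.0099]
eef_rot: [2.559, 1.821, 0.003]
ft_force: [-0.2, 0.8, 0.1]
width: 0.503
gripper_force: 0.0
```

Confirmed: readings need to settle first. Lowering 4.5 mm more and closing.

Emit:
{"op": "apply_moves", "data": {
  "steps": [
    {"dp": [0, 0, 0.11], "yaw": 0, "claw": 0.5},
    {"dp": [0, 0, 0], "yaw": 0, "claw": 0.5},
    {"dp": [0, 0, 0], "yaw": 0, "claw": 0.1},
    {"dp": [0, 0, 0], "yaw": 0, "claw": 0.1},
    {"dp": [0, 0, 0], "yaw": 0, "claw": 0.1}
  ]
}}

```text
time_s: 9.6
eef_pos: [0.6407, 0.1253, 0.0043]
eef_rot: [2.56, 1.821, 0.0]
ft_force: [-0.1, 0.1, 0.3]
width: 0.312
gripper_force: 0.0
```

Emit:
{"op": "apply_moves", "data": {
  "steps": [
    {"dp": [0, 0, 0], "yaw": 0, "claw": 0.1},
    {"dp": [0, 0, 0], "yaw": 0, "claw": 0.1},
    {"dp": [0, 0, 0], "yaw": 0, "claw": 0.1},
    {"dp": [0, 0, 0], "yaw": 0, "claw": 0.1},
    {"dp": [0, 0, 0], "yaw": 0, "claw": 0.1}
  ]
}}

```text
time_s: 10.02
eef_pos: [0.6407, 0.1253, 0.0042]
eef_rot: [2.56, 1.821, 0.0]
ft_force: [-0.5, -0.5, 1.8]
width: 0.186
gripper_force: 10.0
```

Emit:
{"op": "apply_moves", "data": {
  "steps": [
    {"dp": [0, 0, -0.3], "yaw": 0, "claw": 0.1},
    {"dp": [0, 0, -0.6], "yaw": 0, "claw": 0.1},
    {"dp": [0, 0, -0.7], "yaw": 0, "claw": 0.1},
    {"dp": [0, 0, -0.7], "yaw": 0, "claw": 0.1},
    {"dp": [0, 0, -0.6], "yaw": 0, "claw": 0.1}
  ]
}}

```text
time_s: 10.43
eef_pos: [0.6409, 0.1253, 0.1228]
eef_rot: [2.559, 1.821, 0.002]
ft_force: [0.5, 0.5, 0.0]
width: 0.19
gripper_force: 10.0
```

Emit:
{"op": "apply_moves", "data": {
  "steps": [
    {"dp": [-0.89, -0.111, 0], "yaw": 0, "claw": 0.1},
    {"dp": [-0.89, -0.111, 0], "yaw": 0, "claw": 0.1},
    {"dp": [-0.89, -0.111, 0], "yaw": 0, "claw": 0.1},
    {"dp": [-0.89, -0.111, 0], "yaw": 0, "claw": 0.1},
    {"dp": [-0.89, -0.111, 0], "yaw": 0, "claw": 0.1}
  ]
}}

```text
time_s: 10.85
eef_pos: [0.5605, -0.0368, 0.1212]
eef_rot: [2.559, 1.822, 0.001]
ft_force: [0.3, -0.7, -0.1]
width: 0.189
gripper_force: 10.0
```

Emit:
{"op": "apply_moves", "data": {
  "steps": [
    {"dp": [-0.89, -0.111, 0], "yaw": 0, "claw": 0.1},
    {"dp": [-0.89, -0.111, 0], "yaw": 0, "claw": 0.1},
    {"dp": [-0.89, -0.111, 0], "yaw": 0, "claw": 0.1},
    {"dp": [-0.89, -0.111, 0], "yaw": 0, "claw": 0.1},
    {"dp": [-0.89, -0.111, 0], "yaw": 0, "claw": 0.1}
  ]
}}

```text
time_s: 11.27
eef_pos: [0.4811, -0.1979, 0.1211]
eef_rot: [2.559, 1.821, 0.001]
ft_force: [-0.0, -1.3, -0.2]
width: 0.188
gripper_force: 10.0
```

Emit:
{"op": "apply_moves", "data": {
  "steps": [
    {"dp": [0, 0, 0], "yaw": 0.95, "claw": 0.1},
    {"dp": [0, 0, 0], "yaw": 0.95, "claw": 0.1},
    {"dp": [0, 0, 0], "yaw": 0.95, "claw": 0.1},
    {"dp": [0, 0, 0], "yaw": 0.95, "claw": 0.1},
    {"dp": [0, 0, 0], "yaw": 0.95, "claw": 0.1}
  ]
}}

```text
time_s: 11.68
eef_pos: [0.4819, -0.1968, 0.121]
eef_rot: [2.932, 1.127, 0.001]
ft_force: [-0.8, 0.2, 0.3]
width: 0.185
gripper_force: 10.0
```

Emit:
{"op": "apply_moves", "data": {
  "steps": [
    {"dp": [0, 0, 0], "yaw": 0.95, "claw": 0.1},
    {"dp": [0, 0, 0], "yaw": 0.95, "claw": 0.1},
    {"dp": [0, 0, 0], "yaw": 0.95, "claw": 0.1},
    {"dp": [0, 0, 0], "yaw": 0.95, "claw": 0.1},
    {"dp": [0, 0, 0], "yaw": 0.95, "claw": 0.1}
  ]
}}

```text
time_s: 12.1
eef_pos: [0.4821, -0.1965, 0.121]
eef_rot: [3.119, 0.371, 0.001]
ft_force: [-0.6, -0.2, 0.1]
width: 0.186
gripper_force: 10.0
```

Emit:
{"op": "apply_moves", "data": {
  "steps": [
    {"dp": [0, 0, 0], "yaw": 0.95, "claw": 0.1},
    {"dp": [0, 0, 0], "yaw": 0.95, "claw": 0.1},
    {"dp": [0, 0, 0], "yaw": 0.95, "claw": 0.1},
    {"dp": [0, 0, 0], "yaw": 0.95, "claw": 0.1},
    {"dp": [0, 0, 0], "yaw": 0.95, "claw": 0.1}
  ]
}}

```text
time_s: 12.52
eef_pos: [0.4821, -0.1965, 0.121]
eef_rot: [3.115, -0.408, 0.001]
ft_force: [-0.1, 0.0, -0.3]
width: 0.186
gripper_force: 10.0
```

Emit:
{"op": "apply_moves", "data": {
  "steps": [
    {"dp": [0, 0, 0], "yaw": 0, "claw": 0.1},
    {"dp": [0, 0, 0], "yaw": 0, "claw": 0.1},
    {"dp": [0, 0, 0], "yaw": 0, "claw": 0.1}
  ]
}}

```text
time_s: 12.77
eef_pos: [0.482, -0.1965, 0.1206]
eef_rot: [3.116, -0.396, 0.001]
ft_force: [-0.1, 0.4, -1.0]
width: 0.188
gripper_force: 10.0
```

Run:
```python
from h import *
c=cap('scene','s4');s=state();R=cv2.Rodrigues(np.array(s['eef_rot']))[0];p=np.array(s['eef_pos'])
print(p,s['width'],np.degrees(np.arctan2(R[1,1],R[0,1])),(R.T@(np.array([.4824,-.1963,.012])-p)/.04).round(2))
b=cv2.imread('pics/s4.png')[160:310,240:400]
cv2.imwrite('pics/c4.png',cv2.resize(b,(640,600),interpolation=2))
```

```text
[ 0.48201212 -0.19650322  0.12050064] 0.18637089836783574 -104.49817694158277 [ 0.01 -0.01  2.71]
```

View pics/c4.png

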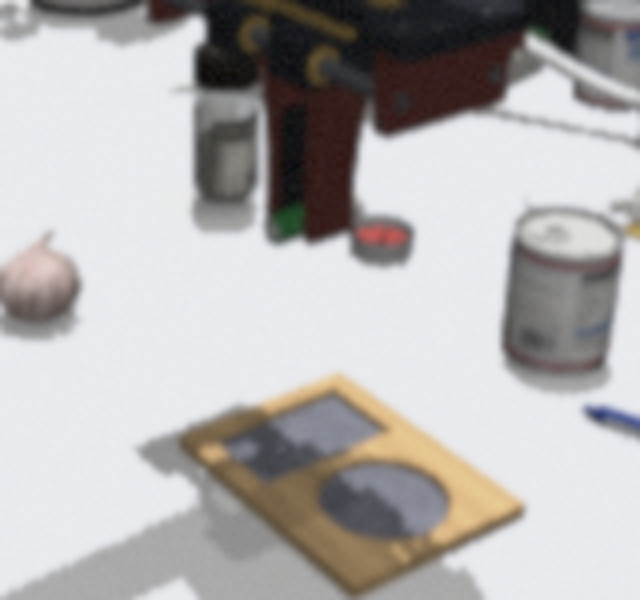

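The battery (green at (290,215)) is held over the oblong pocket. Lowering.

Emit:
{"op": "apply_moves", "data": {
  "steps": [
    {"dp": [0, 0, 0.7], "yaw": 0, "claw": 0.1},
    {"dp": [0, 0, 0.7], "yaw": 0, "claw": 0.1},
    {"dp": [0, 0, 0.7], "yaw": 0, "claw": 0.1},
    {"dp": [0, 0, 0.4], "yaw": 0, "claw": 0.1},
    {"dp": [0, 0, 0.2], "yaw": 0, "claw": 0.1}
  ]
}}

```text
time_s: 13.23
eef_pos: [0.4806, -0.1959, 0.0101]
eef_rot: [-3.115, 0.398, 0.005]
ft_force: [-0.9, 0.9, -0.8]
width: 0.189
gripper_force: 10.0
```

Emit:
{"op": "apply_moves", "data": {
  "steps": [
    {"dp": [0, 0, 0], "yaw": 0, "claw": 0.1},
    {"dp": [0, 0, 0], "yaw": 0, "claw": 0.1},
    {"dp": [0, 0, 0], "yaw": 0, "claw": 0.1},
    {"dp": [0, 0, 0], "yaw": 0, "claw": 0.1}
  ]
}}

```text
time_s: 13.57
eef_pos: [0.4829, -0.1969, 0.0134]
eef_rot: [3.115, -0.4, 0.003]
ft_force: [0.0, -0.3, -0.3]
width: 0.186
gripper_force: 10.0
```

Emit:
{"op": "apply_moves", "data": {
  "steps": [
    {"dp": [0, 0, 0.08], "yaw": 0, "claw": 0.1},
    {"dp": [0, 0, 0], "yaw": 0, "claw": 0.1},
    {"dp": [0, 0, 0], "yaw": 0, "claw": 0.1},
    {"dp": [0, 0, 0], "yaw": 0, "claw": 0.4},
    {"dp": [0, 0, 0], "yaw": 0, "claw": 0.4}
  ]
}}

```text
time_s: 13.98
eef_pos: [0.482, -0.1965, 0.0091]
eef_rot: [3.116, -0.4, 0.0]
ft_force: [-0.9, -0.5, -0.2]
width: 0.302
gripper_force: 0.0
```

Emit:
{"op": "apply_moves", "data": {
  "steps": [
    {"dp": [0, 0, 0], "yaw": 0, "claw": 0.4},
    {"dp": [0, 0, 0], "yaw": 0, "claw": 0.4},
    {"dp": [0, 0, 0], "yaw": 0, "claw": 0.4},
    {"dp": [0, 0, 0], "yaw": 0, "claw": 0.4},
    {"dp": [0, 0, -0.2], "yaw": 0, "claw": 0.4}
  ]
}}

```text
time_s: 14.4
eef_pos: [0.481, -0.1961, 0.0162]
eef_rot: [-3.115, 0.4, 0.004]
ft_force: [-1.0, 0.9, -0.7]
width: 0.403
gripper_force: 0.0
```

Emit:
{"op": "apply_moves", "data": {
  "steps": [
    {"dp": [0, 0, -0.6], "yaw": 0, "claw": 0.75},
    {"dp": [0, 0, -0.7], "yaw": 0, "claw": 0.75},
    {"dp": [0, 0, -0.7], "yaw": 0, "claw": 0.75},
    {"dp": [0, 0, -0.7], "yaw": 0, "claw": 0.75},
    {"dp": [0, 0, -0.5], "yaw": 0, "claw": 0.75}
  ]
}}

```text
time_s: 14.82
eef_pos: [0.4825, -0.1967, 0.1479]
eef_rot: [3.115, -0.4, 0.004]
ft_force: [0.3, -0.3, -0.7]
width: 0.724
gripper_force: 0.0
```

Emit:
{"op": "apply_moves", "data": {
  "steps": [
    {"dp": [0, 0, 0], "yaw": -0.95, "claw": 0.75},
    {"dp": [0, 0, 0], "yaw": -0.95, "claw": 0.75},
    {"dp": [0, 0, 0], "yaw": -0.95, "claw": 0.75},
    {"dp": [0, 0, 0], "yaw": -0.95, "claw": 0.75},
    {"dp": [0, 0, 0], "yaw": -0.95, "claw": 0.75}
  ]
}}

```text
time_s: 15.23
eef_pos: [0.4819, -0.1965, 0.1457]
eef_rot: [3.117, 0.387, 0.001]
ft_force: [0.7, 0.1, -0.2]
width: 0.748
gripper_force: 0.0
```

Emit:
{"op": "apply_moves", "data": {
  "steps": [
    {"dp": [0, 0, 0], "yaw": -0.95, "claw": 0.75},
    {"dp": [0, 0, 0], "yaw": -0.95, "claw": 0.75},
    {"dp": [0, 0, 0], "yaw": -0.95, "claw": 0.75},
    {"dp": [0, 0, 0], "yaw": -0.95, "claw": 0.75},
    {"dp": [0, 0, 0], "yaw": -0.95, "claw": 0.75}
  ]
}}

```text
time_s: 15.65
eef_pos: [0.4818, -0.1965, 0.1455]
eef_rot: [2.926, 1.142, 0.0]
ft_force: [1.2, -0.0, 0.3]
width: 0.749
gripper_force: 0.0
```

Emit:
{"op": "apply_moves", "data": {
  "steps": [
    {"dp": [0, 0, 0], "yaw": -0.95, "claw": 0.75},
    {"dp": [0, 0, 0], "yaw": -0.95, "claw": 0.75},
    {"dp": [0, 0, 0], "yaw": -0.95, "claw": 0.75},
    {"dp": [0, 0, 0], "yaw": -0.95, "claw": 0.75},
    {"dp": [0, 0, 0], "yaw": -0.95, "claw": 0.75}
  ]
}}

```text
time_s: 16.07
eef_pos: [0.4818, -0.1965, 0.1455]
eef_rot: [2.555, 1.827, 0.0]
ft_force: [-0.3, 0.1, -0.7]
width: 0.748
gripper_force: 0.0
```

Emit:
{"op": "apply_moves", "data": {
  "steps": [
    {"dp": [0, 0, 0], "yaw": -0.95, "claw": 0.75},
    {"dp": [0, 0, 0], "yaw": -0.95, "claw": 0.75},
    {"dp": [0, 0, 0], "yaw": -0.95, "claw": 0.75},
    {"dp": [0, 0, 0], "yaw": -0.32, "claw": 0.75},
    {"dp": [0, 0, 0], "yaw": 0, "claw": 0.75}
  ]
}}

```text
time_s: 16.48
eef_pos: [0.4819, -0.1965, 0.1455]
eef_rot: [2.222, 2.22, 0.0]
ft_force: [0.5, 0.0, 0.5]
width: 0.746
gripper_force: 0.0
```

Run:
```python
from h import *
c=cap('scene','s5');s=state();R=cv2.Rodrigues(np.array(s['eef_rot']))[0];p=np.array(s['eef_pos'])
print(p,s['width'],np.degrees(np.arctan2(R[1,1],R[0,1])),(R.T@(np.array([.672,-.115,.009])-p)/.04).round(2))
t=cap('top','t5')
b=cv2.imread('pics/s5.png')[230:310,260:400];a=cv2.imread('pics/t5.png')[215:295,290:430];
cv2.imwrite('pics/c5.png',cv2.resize(np.vstack([b,a]),(525,600),interpolation=2))
```

```text
[ 0.48188911 -0.19648091  0.14544099] 0.7509086065257159 -0.17170718280865838 [2.05 4.75 3.41]
```

View pics/c5.png

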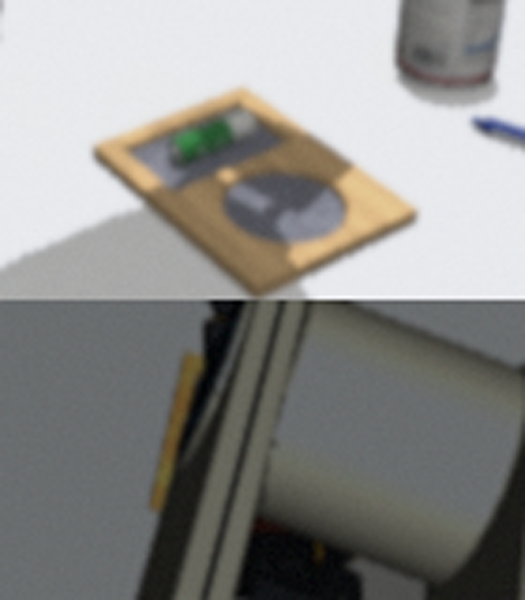

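The battery lies in the oblong pocket (crop (215,135)), along board x. Next the red tealight.

Emit:
{"op": "apply_moves", "data": {
  "steps": [
    {"dp": [0.342, 0.792, 0], "yaw": 0, "claw": 0.75},
    {"dp": [0.342, 0.792, 0], "yaw": 0, "claw": 0.75},
    {"dp": [0.342, 0.792, 0], "yaw": 0, "claw": 0.75},
    {"dp": [0.342, 0.792, 0], "yaw": 0, "claw": 0.75},
    {"dp": [0.342, 0.792, 0], "yaw": 0, "claw": 0.75}
  ]
}}

```text
time_s: 17.0
eef_pos: [0.6418, -0.1276, 0.1452]
eef_rot: [2.225, 2.218, -0.0]
ft_force: [-0.1, -0.3, 0.2]
width: 0.754
gripper_force: 0.0
```

Emit:
{"op": "apply_moves", "data": {
  "steps": [
    {"dp": [0.342, 0.792, 0], "yaw": 0, "claw": 0.75},
    {"dp": [0, 0, 0.7], "yaw": 0, "claw": 0.75},
    {"dp": [0, 0, 0.7], "yaw": 0, "claw": 0.75},
    {"dp": [0, 0, 0.7], "yaw": 0, "claw": 0.75},
    {"dp": [0, 0, 0.6], "yaw": 0, "claw": 0.75}
  ]
}}

```text
time_s: 17.42
eef_pos: [0.6717, -0.1144, 0.0353]
eef_rot: [-2.224, -2.218, 0.001]
ft_force: [-0.2, -0.0, -0.2]
width: 0.747
gripper_force: 0.0
```

Emit:
{"op": "apply_moves", "data": {
  "steps": [
    {"dp": [0, 0, 0], "yaw": 0, "claw": 0.75},
    {"dp": [0, 0, 0], "yaw": 0, "claw": 0.75},
    {"dp": [0, 0, 0], "yaw": 0, "claw": 0.75},
    {"dp": [0, 0, 0], "yaw": 0, "claw": 0.75}
  ]
}}

```text
time_s: 17.75
eef_pos: [0.6736, -0.1151, 0.0392]
eef_rot: [2.222, 2.217, 0.003]
ft_force: [1.0, -0.1, 0.1]
width: 0.746
gripper_force: 0.0
```

Emit:
{"op": "apply_moves", "data": {
  "steps": [
    {"dp": [0, -0.02, 0.4], "yaw": 0, "claw": 0.75},
    {"dp": [0, 0, 0.31], "yaw": 0, "claw": 0.75},
    {"dp": [0, 0, 0], "yaw": 0, "claw": 0.75},
    {"dp": [0, 0, 0], "yaw": 0, "claw": 0.75},
    {"dp": [0, 0, 0], "yaw": 0, "claw": 0.75}
  ]
}}

```text
time_s: 18.17
eef_pos: [0.6718, -0.1149, 0.0092]
eef_rot: [2.223, 2.219, 0.001]
ft_force: [0.3, 0.2, 1.0]
width: 0.754
gripper_force: 0.0
```

Emit:
{"op": "apply_moves", "data": {
  "steps": [
    {"dp": [0, 0, 0], "yaw": 0, "claw": 0.3},
    {"dp": [0, 0, 0], "yaw": 0, "claw": 0.3},
    {"dp": [0, 0, 0], "yaw": 0, "claw": 0.3},
    {"dp": [0, 0, 0], "yaw": 0, "claw": 0.3},
    {"dp": [0, 0, 0], "yaw": 0, "claw": 0.3}
  ]
}}

```text
time_s: 18.58
eef_pos: [0.6715, -0.1148, 0.0088]
eef_rot: [2.223, 2.219, 0.0]
ft_force: [-0.5, 0.7, 2.1]
width: 0.422
gripper_force: 10.0
```

Emit:
{"op": "apply_moves", "data": {
  "steps": [
    {"dp": [0, 0, 0], "yaw": 0, "claw": 0.3},
    {"dp": [0, 0, 0], "yaw": 0, "claw": 0.3},
    {"dp": [0, 0, 0], "yaw": 0, "claw": 0.3},
    {"dp": [0, 0, 0], "yaw": 0, "claw": 0.3}
  ]
}}

```text
time_s: 18.92
eef_pos: [0.6715, -0.1148, 0.0088]
eef_rot: [2.224, 2.219, 0.0]
ft_force: [-0.6, 0.7, 3.9]
width: 0.424
gripper_force: 10.0
```

Emit:
{"op": "apply_moves", "data": {
  "steps": [
    {"dp": [0, 0, -0.4], "yaw": 0, "claw": 0.3},
    {"dp": [0, 0, -0.6], "yaw": 0, "claw": 0.3},
    {"dp": [0, 0, -0.5], "yaw": 0, "claw": 0.3},
    {"dp": [-0.499, -0.732, 0], "yaw": 0, "claw": 0.3},
    {"dp": [-0.499, -0.732, 0], "yaw": 0, "claw": 0.3}
  ]
}}

```text
time_s: 19.33
eef_pos: [0.6147, -0.1546, 0.0713]
eef_rot: [2.217, 2.219, 0.004]
ft_force: [-0.5, -0.6, -0.7]
width: 0.419
gripper_force: 10.0
```

Emit:
{"op": "apply_moves", "data": {
  "steps": [
    {"dp": [-0.499, -0.732, 0], "yaw": 0, "claw": 0.3},
    {"dp": [-0.499, -0.732, 0], "yaw": 0, "claw": 0.3},
    {"dp": [-0.499, -0.732, 0], "yaw": 0, "claw": 0.3},
    {"dp": [-0.499, -0.732, 0], "yaw": 0, "claw": 0.3},
    {"dp": [-0.499, -0.732, 0], "yaw": 0, "claw": 0.3}
  ]
}}

```text
time_s: 19.75
eef_pos: [0.465, -0.2549, 0.0696]
eef_rot: [2.222, 2.219, 0.0]
ft_force: [0.1, -0.4, -0.0]
width: 0.424
gripper_force: 10.0
```

Emit:
{"op": "apply_moves", "data": {
  "steps": [
    {"dp": [0, 0, 0], "yaw": 0, "claw": 0.3},
    {"dp": [0, 0, 0], "yaw": 0, "claw": 0.3},
    {"dp": [0, 0, 0], "yaw": 0, "claw": 0.3},
    {"dp": [0, 0, 0], "yaw": 0, "claw": 0.3}
  ]
}}

```text
time_s: 20.08
eef_pos: [0.4675, -0.254, 0.0692]
eef_rot: [2.222, 2.219, 0.001]
ft_force: [-0.3, -0.3, -0.9]
width: 0.419
gripper_force: 10.0
```

Emit:
{"op": "apply_moves", "data": {
  "steps": [
    {"dp": [0, -0.02, 0.6], "yaw": 0, "claw": 0.3},
    {"dp": [0, 0, 0.5], "yaw": 0, "claw": 0.3},
    {"dp": [0, 0, 0.25], "yaw": 0, "claw": 0.3},
    {"dp": [0, 0, 0], "yaw": 0, "claw": 0.3},
    {"dp": [0, 0, 0], "yaw": 0, "claw": 0.3}
  ]
}}

```text
time_s: 20.5
eef_pos: [0.4657, -0.2535, 0.0143]
eef_rot: [-2.222, -2.22, 0.0]
ft_force: [0.0, -0.7, 0.1]
width: 0.422
gripper_force: 10.0
```

Emit:
{"op": "apply_moves", "data": {
  "steps": [
    {"dp": [0, 0, 0], "yaw": 0, "claw": 0.3},
    {"dp": [0, 0, 0], "yaw": 0, "claw": 0.3},
    {"dp": [0, 0, 0], "yaw": 0, "claw": 0.3}
  ]
}}

```text
time_s: 20.75
eef_pos: [0.466, -0.2544, 0.0154]
eef_rot: [2.222, 2.218, 0.001]
ft_force: [0.2, -0.7, 0.5]
width: 0.42
gripper_force: 10.0
```

Emit:
{"op": "apply_moves", "data": {
  "steps": [
    {"dp": [0, 0, 0.07], "yaw": 0, "claw": 0.3},
    {"dp": [0, 0, 0], "yaw": 0, "claw": 0.3},
    {"dp": [0, 0, 0], "yaw": 0, "claw": 0.3},
    {"dp": [0, 0, 0], "yaw": 0, "claw": 0.3}
  ]
}}

```text
time_s: 21.08
eef_pos: [0.4653, -0.2542, 0.0118]
eef_rot: [2.224, 2.219, 0.0]
ft_force: [-0.4, 0.9, 0.4]
width: 0.423
gripper_force: 10.0
```

Emit:
{"op": "apply_moves", "data": {
  "steps": [
    {"dp": [0, 0, 0.02], "yaw": 0, "claw": 0.3},
    {"dp": [0, 0, 0], "yaw": 0, "claw": 0.3},
    {"dp": [0, 0, 0], "yaw": 0, "claw": 0.3}
  ]
}}

```text
time_s: 21.33
eef_pos: [0.4655, -0.2543, 0.0113]
eef_rot: [2.223, 2.219, 0.0]
ft_force: [-1.1, -0.1, 5.5]
width: 0.42
gripper_force: 10.0
```

Emit:
{"op": "apply_moves", "data": {
  "steps": [
    {"dp": [0, 0, -0.03], "yaw": 0, "claw": 0.65},
    {"dp": [0, 0, 0], "yaw": 0, "claw": 0.65},
    {"dp": [0, 0, 0], "yaw": 0, "claw": 0.65},
    {"dp": [0, 0, 0], "yaw": 0, "claw": 0.65},
    {"dp": [0, 0, -0.3], "yaw": 0, "claw": 0.65}
  ]
}}

```text
time_s: 21.75
eef_pos: [0.464, -0.2534, 0.0229]
eef_rot: [-2.221, -2.217, 0.001]
ft_force: [0.1, -0.1, 0.7]
width: 0.646
gripper_force: 0.0
```

Emit:
{"op": "apply_moves", "data": {
  "steps": [
    {"dp": [0, 0, -0.7], "yaw": 0, "claw": 0.65},
    {"dp": [0, 0, -0.7], "yaw": 0, "claw": 0.95},
    {"dp": [0, 0, -0.7], "yaw": 0, "claw": 0.95},
    {"dp": [0, 0, -0.7], "yaw": 0, "claw": 0.95},
    {"dp": [0, 0, 0], "yaw": 0, "claw": 0.95}
  ]
}}

```text
time_s: 22.17
eef_pos: [0.4681, -0.2557, 0.1419]
eef_rot: [2.218, 2.213, 0.004]
ft_force: [1.5, -0.5, 0.1]
width: 0.912
gripper_force: 0.0
```

Emit:
{"op": "apply_moves", "data": {
  "steps": [
    {"dp": [0.04, 0.89, 0], "yaw": 0, "claw": 0.95},
    {"dp": [0.04, 0.89, 0], "yaw": 0, "claw": 0.95},
    {"dp": [0.04, 0.89, 0], "yaw": 0, "claw": 0.95},
    {"dp": [0.04, 0.89, 0], "yaw": 0, "claw": 0.95},
    {"dp": [0.04, 0.88, 0], "yaw": 0, "claw": 0.95}
  ]
}}

```text
time_s: 22.58
eef_pos: [0.6443, -0.2461, 0.1362]
eef_rot: [-2.223, -2.219, 0.0]
ft_force: [-0.3, -0.1, -0.2]
width: 0.949
gripper_force: 0.0
```

Emit:
{"op": "apply_moves", "data": {
  "steps": [
    {"dp": [0, 0, 0], "yaw": 0, "claw": 0.95},
    {"dp": [0, 0, 0], "yaw": 0, "claw": 0.95},
    {"dp": [0, 0, 0], "yaw": 0, "claw": 0.95},
    {"dp": [0, 0, 0], "yaw": 0, "claw": 0.95}
  ]
}}

```text
time_s: 22.92
eef_pos: [0.6412, -0.2464, 0.1358]
eef_rot: [-2.223, -2.217, 0.001]
ft_force: [0.8, -0.3, -0.1]
width: 0.951
gripper_force: 0.0
```

Run:
```python
from h import *
c=cap('scene','s6');s=state();print(s['eef_pos'],s['width'])
b=cv2.imread('pics/s6.png')[170:310,280:440]
cv2.imwrite('pics/c6.png',cv2.resize(b,(640,560),interpolation=2))
# tin geometry check: rim ellipse extents predicted from (.643,-.2465)
th=np.linspace(0,6.28,60)
for x,y in[(.643,-.2465)]:
  for z in(0,.072):
    q=proj(ld('scene0'),np.c_[x+.0285*np.cos(th),y+.0285*np.sin(th),0*th+z]);print(z,q.min(0).round(1),q.max(0).round(1))
    q=proj(ld('top0'),np.c_[x+.0285*np.cos(th),y+.0285*np.sin(th),0*th+z]);print('top',q.min(0).round(1),q.max(0).round(1))
```

```text
[ 0.6413783  -0.24651765  0.13602839] 0.9508628542836802
0 [364.7 239.6] [392.  253.7]
top [353.4 172.2] [377.4 195.9]
0.072 [367.8 210.5] [396.3 223.3]
top [357.8 166.3] [383.5 191.7]
```

View pics/c6.png

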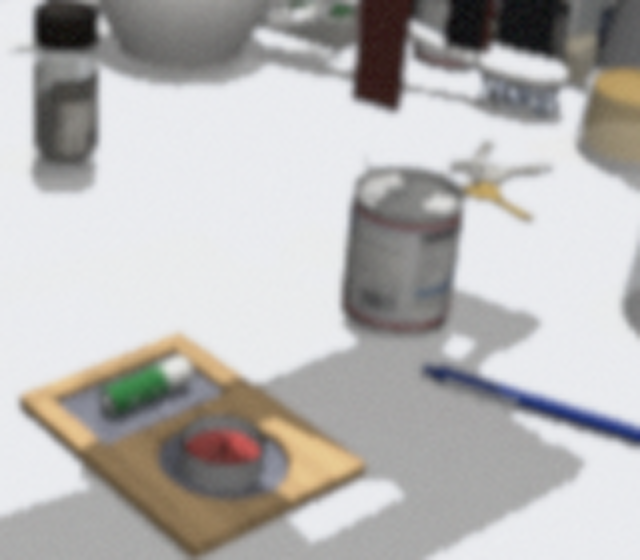

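Red tealight (crop (225,450)) and battery (145,385) are seated. The tin's outline matches the prediction. Descending on the tin.

Emit:
{"op": "apply_moves", "data": {
  "steps": [
    {"dp": [-0.02, 0.03, 0.6], "yaw": 0, "claw": 0.98},
    {"dp": [0, 0, 0.6], "yaw": 0, "claw": 0.98},
    {"dp": [0, 0, 0.6], "yaw": 0, "claw": 0.98},
    {"dp": [0, 0, 0.5], "yaw": 0, "claw": 0.98},
    {"dp": [0, 0, 0.3], "yaw": 0, "claw": 0.98}
  ]
}}

```text
time_s: 23.38
eef_pos: [0.6419, -0.2471, 0.0301]
eef_rot: [-2.223, -2.216, 0.002]
ft_force: [-0.4, -0.7, 0.2]
width: 0.982
gripper_force: 0.0
```

Emit:
{"op": "apply_moves", "data": {
  "steps": [
    {"dp": [0, 0, 0], "yaw": 0, "claw": 0.98},
    {"dp": [0, 0, 0], "yaw": 0, "claw": 0.98},
    {"dp": [0, 0, 0], "yaw": 0, "claw": 0.98}
  ]
}}

```text
time_s: 23.63
eef_pos: [0.6448, -0.2478, 0.0336]
eef_rot: [2.223, 2.218, 0.001]
ft_force: [-1.3, -0.3, -0.0]
width: 0.981
gripper_force: 0.0
```

Emit:
{"op": "apply_moves", "data": {
  "steps": [
    {"dp": [0, 0, 0], "yaw": 0, "claw": 0.5},
    {"dp": [0, 0, 0], "yaw": 0, "claw": 0.5},
    {"dp": [0, 0, 0], "yaw": 0, "claw": 0.5},
    {"dp": [0, 0, 0], "yaw": 0, "claw": 0.5},
    {"dp": [0, 0, 0], "yaw": 0, "claw": 0.5}
  ],
  "squeeze": 25
}}

```text
time_s: 24.05
eef_pos: [0.644, -0.2473, 0.0326]
eef_rot: [-2.224, -2.219, 0.0]
ft_force: [-1.4, -0.0, 2.2]
width: 0.647
gripper_force: 25.0
```

Emit:
{"op": "apply_moves", "data": {
  "steps": [
    {"dp": [0, 0, 0], "yaw": 0, "claw": 0.5},
    {"dp": [0, 0, 0], "yaw": 0, "claw": 0.5},
    {"dp": [0, 0, 0], "yaw": 0, "claw": 0.5}
  ]
}}

```text
time_s: 24.3
eef_pos: [0.6441, -0.2473, 0.0326]
eef_rot: [-2.223, -2.219, 0.0]
ft_force: [-3.3, -0.0, 5.9]
width: 0.648
gripper_force: 25.0
```

Emit:
{"op": "apply_moves", "data": {
  "steps": [
    {"dp": [0, 0, -0.3], "yaw": 0, "claw": 0.5},
    {"dp": [0, 0, -0.5], "yaw": 0, "claw": 0.5},
    {"dp": [0, 0, -0.6], "yaw": 0, "claw": 0.5},
    {"dp": [0, 0, -0.6], "yaw": 0, "claw": 0.5},
    {"dp": [0, 0, -0.3], "yaw": 0, "claw": 0.5}
  ]
}}

```text
time_s: 24.72
eef_pos: [0.6456, -0.2478, 0.1275]
eef_rot: [2.221, 2.217, 0.003]
ft_force: [0.8, -0.2, -1.2]
width: 0.648
gripper_force: 25.0
```

Emit:
{"op": "apply_moves", "data": {
  "steps": [
    {"dp": [0.4, -0.2, 0], "yaw": 0, "claw": 0.5},
    {"dp": [0.8, -0.36, 0], "yaw": 0, "claw": 0.5},
    {"dp": [0.85, -0.386, 0], "yaw": 0, "claw": 0.5},
    {"dp": [0.85, -0.386, 0], "yaw": 0, "claw": 0.5},
    {"dp": [0.85, -0.386, 0], "yaw": 0, "claw": 0.5}
  ]
}}

```text
time_s: 25.13
eef_pos: [0.5747, -0.0959, 0.1241]
eef_rot: [-2.224, -2.218, -0.0]
ft_force: [0.0, -0.1, -1.6]
width: 0.649
gripper_force: 25.0
```

Emit:
{"op": "apply_moves", "data": {
  "steps": [
    {"dp": [0.85, -0.386, 0], "yaw": 0, "claw": 0.5},
    {"dp": [0.85, -0.386, 0], "yaw": 0, "claw": 0.5},
    {"dp": [0.85, -0.386, 0], "yaw": 0, "claw": 0.5},
    {"dp": [0.85, -0.386, 0], "yaw": 0, "claw": 0.5},
    {"dp": [0.85, -0.386, 0], "yaw": 0, "claw": 0.5}
  ]
}}

```text
time_s: 25.55
eef_pos: [0.4979, 0.0744, 0.1243]
eef_rot: [2.224, 2.219, 0.0]
ft_force: [0.2, 0.7, -2.1]
width: 0.65
gripper_force: 25.0
```

Emit:
{"op": "apply_moves", "data": {
  "steps": [
    {"dp": [0.85, -0.386, 0], "yaw": 0, "claw": 0.5},
    {"dp": [0.8, -0.36, 0], "yaw": 0, "claw": 0.5},
    {"dp": [0.48, -0.22, 0], "yaw": 0, "claw": 0.5},
    {"dp": [0, 0, 0], "yaw": 0, "claw": 0.5},
    {"dp": [0, 0, 0], "yaw": 0, "claw": 0.5}
  ]
}}

```text
time_s: 25.97
eef_pos: [0.4601, 0.1592, 0.1243]
eef_rot: [2.22, 2.222, 0.0]
ft_force: [0.4, 0.1, -2.5]
width: 0.651
gripper_force: 25.0
```

Emit:
{"op": "apply_moves", "data": {
  "steps": [
    {"dp": [0, 0, 0], "yaw": 0, "claw": 0.5},
    {"dp": [0, 0, 0], "yaw": 0, "claw": 0.5},
    {"dp": [0, 0, 0], "yaw": 0, "claw": 0.5}
  ]
}}

```text
time_s: 26.22
eef_pos: [0.4609, 0.1574, 0.1242]
eef_rot: [2.225, 2.217, 0.0]
ft_force: [0.5, -0.1, -1.9]
width: 0.648
gripper_force: 25.0
```

Emit:
{"op": "apply_moves", "data": {
  "steps": [
    {"dp": [0.02, -0.05, 0.6], "yaw": 0, "claw": 0.5},
    {"dp": [0, 0, 0.6], "yaw": 0, "claw": 0.5},
    {"dp": [0, 0, 0.5], "yaw": 0, "claw": 0.5},
    {"dp": [0, 0, 0.3], "yaw": 0, "claw": 0.5},
    {"dp": [0, 0, 0.05], "yaw": 0, "claw": 0.5}
  ]
}}

```text
time_s: 26.63
eef_pos: [0.4574, 0.1578, 0.0401]
eef_rot: [-2.224, -2.216, 0.005]
ft_force: [-0.9, -0.7, -1.5]
width: 0.648
gripper_force: 25.0
```

Emit:
{"op": "apply_moves", "data": {
  "steps": [
    {"dp": [0, 0, 0], "yaw": 0, "claw": 0.5},
    {"dp": [0, 0, 0], "yaw": 0, "claw": 0.5},
    {"dp": [0, 0, 0], "yaw": 0, "claw": 0.5},
    {"dp": [0, 0, 0], "yaw": 0, "claw": 0.5}
  ]
}}

```text
time_s: 26.97
eef_pos: [0.4592, 0.1592, 0.0431]
eef_rot: [2.223, 2.218, 0.003]
ft_force: [0.6, 0.4, -1.7]
width: 0.649
gripper_force: 25.0
```

Emit:
{"op": "apply_moves", "data": {
  "steps": [
    {"dp": [0, 0, 0.1], "yaw": 0, "claw": 0.5},
    {"dp": [0, 0, 0.06], "yaw": 0, "claw": 0.5},
    {"dp": [0, 0, 0], "yaw": 0, "claw": 0.5},
    {"dp": [0, 0, 0], "yaw": 0, "claw": 0.5},
    {"dp": [0, 0, 0], "yaw": 0, "claw": 0.5}
  ]
}}

```text
time_s: 27.38
eef_pos: [0.4583, 0.1591, 0.0357]
eef_rot: [-2.223, -2.219, 0.0]
ft_force: [0.0, -0.2, -1.0]
width: 0.648
gripper_force: 25.0
```

Emit:
{"op": "apply_moves", "data": {
  "steps": [
    {"dp": [0, 0, 0.02], "yaw": 0, "claw": 0.5},
    {"dp": [0, 0, 0], "yaw": 0, "claw": 0.5},
    {"dp": [0, 0, 0], "yaw": 0, "claw": 0.5}
  ]
}}

```text
time_s: 27.63
eef_pos: [0.4584, 0.1591, 0.0356]
eef_rot: [-2.224, -2.219, -0.0]
ft_force: [-2.6, -0.3, 7.8]
width: 0.651
gripper_force: 25.0
```

Emit:
{"op": "apply_moves", "data": {
  "steps": [
    {"dp": [0, 0, -0.02], "yaw": 0, "claw": 0.9},
    {"dp": [0, 0, 0], "yaw": 0, "claw": 0.9},
    {"dp": [0, 0, 0], "yaw": 0, "claw": 0.9},
    {"dp": [0, 0, 0], "yaw": 0, "claw": 0.9},
    {"dp": [0, 0, 0], "yaw": 0, "claw": 0.9}
  ]
}}

```text
time_s: 28.05
eef_pos: [0.4584, 0.1591, 0.0357]
eef_rot: [2.224, 2.219, 0.0]
ft_force: [-0.1, 0.2, -0.8]
width: 0.899
gripper_force: 0.0
```

Emit:
{"op": "apply_moves", "data": {
  "steps": [
    {"dp": [0, 0, -0.4], "yaw": 0, "claw": 0.9},
    {"dp": [0, 0, -0.7], "yaw": 0, "claw": 0.9},
    {"dp": [0, 0, -0.7], "yaw": 0, "claw": 0.9},
    {"dp": [0, 0, -0.7], "yaw": 0, "claw": 0.9},
    {"dp": [0, 0, -0.6], "yaw": 0, "claw": 0.9}
  ]
}}

```text
time_s: 28.47
eef_pos: [0.4585, 0.1591, 0.1614]
eef_rot: [2.224, 2.219, 0.001]
ft_force: [1.6, 0.8, 0.5]
width: 0.9
gripper_force: 0.0
```

Run:
```python
from h import *
s=state();print(s['eef_pos'],s['width'])
cap('scene','s7')
th=np.linspace(0,6.28,60)
for z in(0,.105):
  for f in('scene0','top0'):
    q=proj(ld(f),np.c_[.6646+.0205*np.cos(th),-.0045+.0205*np.sin(th),0*th+z]);print(z,f,q.min(0).round(1),q.max(0).round(1))
for f,(x0,x1,y0,y1) in dict(scene0=(280,312,165,216),top0=(240,285,155,200)).items():
    g=cv2.cvtColor(ld(f)['frame'],cv2.COLOR_RGB2GRAY)[y0:y1,x0:x1]
    for th_ in(35,50,100,130):
        ys,xs=np.where(g<th_)
        if len(xs): print(f,th_,xs.min()+x0,xs.max()+x0,ys.min()+y0,ys.max()+y0)
i=cv2.imread
a=i('pics/s7.png')[160:240,120:260];b=i('pics/top0.png')[150:205,235:290];d=i('pics/scene0.png')[160:220,270:325]
im=np.zeros((600,800,3),np.uint8);im[:320,:560]=cv2.resize(a,(560,320),interpolation=2);im[330:605][:275,:275]=0
im[325:595,:270]=cv2.convertScaleAbs(cv2.resize(b,(270,270),interpolation=2),alpha=1.7);im[325:595,280:527]=cv2.resize(d,(247,270),interpolation=2);cv2.imwrite('pics/c7.png',im)
```

```text
[0.45846676 0.15911359 0.16135254] 0.8998090099380966
0 scene0 [288.9 207.1] [304.9 214.2]
0 top0 [254.9 169.8] [272.1 186.8]
0.105 scene0 [288.8 169.1] [305.6 175.1]
0.105 top0 [251.1 160.7] [270.1 179.5]
scene0 35 290 302 173 181
scene0 50 290 303 172 181
scene0 100 289 311 169 210
scene0 130 288 311 165 213
top0 35 251 270 163 185
top0 50 251 270 163 186
top0 100 240 284 155 199
top0 130 240 284 155 199
```

View pics/c7.png

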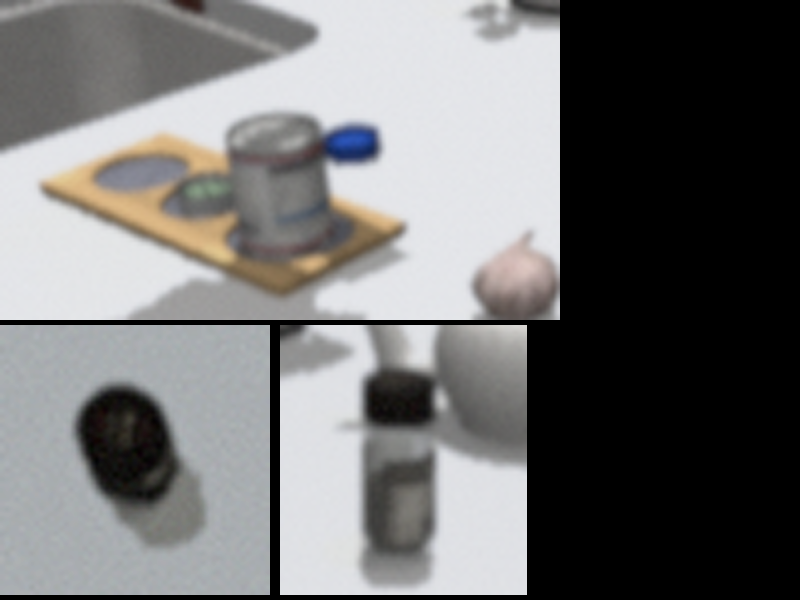

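Tin stands in its pocket: base centre at crop (286,235), against a pocket centre of (290,238). Green tealight is seated in the middle pocket. Now the jar, at about (0.663,-0.0045).

Emit:
{"op": "apply_moves", "data": {
  "steps": [
    {"dp": [-0.584, 0.73, 0], "yaw": 0, "claw": 0.9},
    {"dp": [-0.584, 0.73, 0], "yaw": 0, "claw": 0.9},
    {"dp": [-0.584, 0.73, 0], "yaw": 0, "claw": 0.9},
    {"dp": [-0.584, 0.73, 0], "yaw": 0, "claw": 0.9},
    {"dp": [-0.584, 0.73, 0], "yaw": 0, "claw": 0.9}
  ]
}}

```text
time_s: 28.93
eef_pos: [0.6053, 0.0407, 0.1595]
eef_rot: [-2.223, -2.219, 0.0]
ft_force: [0.8, 1.0, 0.8]
width: 0.903
gripper_force: 0.0
```

Emit:
{"op": "apply_moves", "data": {
  "steps": [
    {"dp": [-0.584, 0.73, 0], "yaw": 0, "claw": 0.9},
    {"dp": [-0.584, 0.73, 0], "yaw": 0, "claw": 0.9},
    {"dp": [0, 0, 0], "yaw": 0, "claw": 0.9},
    {"dp": [0, 0, 0], "yaw": 0, "claw": 0.9},
    {"dp": [0, 0, 0], "yaw": 0, "claw": 0.9}
  ]
}}

```text
time_s: 29.35
eef_pos: [0.6615, -0.0047, 0.1589]
eef_rot: [-2.223, -2.218, 0.002]
ft_force: [-0.7, -0.3, 0.2]
width: 0.901
gripper_force: 0.0
```

Emit:
{"op": "apply_moves", "data": {
  "steps": [
    {"dp": [0, 0, 0], "yaw": 0, "claw": 0.9},
    {"dp": [0, 0, 0], "yaw": 0, "claw": 0.9}
  ]
}}

```text
time_s: 29.52
eef_pos: [0.6615, -0.0038, 0.1597]
eef_rot: [-2.222, -2.22, 0.001]
ft_force: [-0.3, 0.2, -0.3]
width: 0.902
gripper_force: 0.0
```

Emit:
{"op": "apply_moves", "data": {
  "steps": [
    {"dp": [-0.01, 0.03, 0.6], "yaw": 0, "claw": 0.9},
    {"dp": [0, 0, 0.6], "yaw": 0, "claw": 0.9},
    {"dp": [0, 0, 0.6], "yaw": 0, "claw": 0.9},
    {"dp": [0, 0, 0.6], "yaw": 0, "claw": 0.9},
    {"dp": [0, 0, 0.45], "yaw": 0, "claw": 0.9}
  ]
}}

```text
time_s: 29.93
eef_pos: [0.6623, -0.0042, 0.0443]
eef_rot: [-2.221, -2.22, 0.002]
ft_force: [0.1, -0.6, 0.9]
width: 0.904
gripper_force: 0.0
```

Emit:
{"op": "apply_moves", "data": {
  "steps": [
    {"dp": [0, 0, 0], "yaw": 0, "claw": 0.9},
    {"dp": [0, 0, 0], "yaw": 0, "claw": 0.9},
    {"dp": [0, 0, 0], "yaw": 0, "claw": 0.9}
  ]
}}

```text
time_s: 30.18
eef_pos: [0.6642, -0.0048, 0.047]
eef_rot: [2.222, 2.219, 0.002]
ft_force: [-0.0, 0.5, -0.8]
width: 0.9
gripper_force: 0.0
```

Emit:
{"op": "apply_moves", "data": {
  "steps": [
    {"dp": [0, 0, 0], "yaw": 0, "claw": 0.6},
    {"dp": [0, 0, 0], "yaw": 0, "claw": 0.55},
    {"dp": [0, 0, 0], "yaw": 0, "claw": 0.5},
    {"dp": [0, 0, 0], "yaw": 0, "claw": 0.4},
    {"dp": [0, 0, 0], "yaw": 0, "claw": 0.35}
  ],
  "squeeze": 20
}}

```text
time_s: 30.6
eef_pos: [0.6639, -0.0053, 0.0463]
eef_rot: [2.223, 2.219, 0.001]
ft_force: [0.4, 0.7, -0.6]
width: 0.556
gripper_force: 0.0
```

Emit:
{"op": "apply_moves", "data": {
  "steps": [
    {"dp": [0, 0, 0], "yaw": 0, "claw": 0.35},
    {"dp": [0, 0, 0], "yaw": 0, "claw": 0.35},
    {"dp": [0, 0, 0], "yaw": 0, "claw": 0.35},
    {"dp": [0, 0, 0], "yaw": 0, "claw": 0.35}
  ]
}}

```text
time_s: 30.93
eef_pos: [0.6638, -0.0053, 0.0459]
eef_rot: [2.224, 2.219, 0.0]
ft_force: [-0.2, -0.2, 1.5]
width: 0.459
gripper_force: 20.0
```

Emit:
{"op": "apply_moves", "data": {
  "steps": [
    {"dp": [0, 0, -0.3], "yaw": 0, "claw": 0.35},
    {"dp": [0, 0, -0.5], "yaw": 0, "claw": 0.35},
    {"dp": [0, 0, -0.6], "yaw": 0, "claw": 0.35},
    {"dp": [0, 0, -0.6], "yaw": 0, "claw": 0.35},
    {"dp": [0, 0, -0.5], "yaw": 0, "claw": 0.35}
  ]
}}

```text
time_s: 31.35
eef_pos: [0.6639, -0.0052, 0.148]
eef_rot: [2.223, 2.219, 0.001]
ft_force: [0.2, 0.0, -0.9]
width: 0.468
gripper_force: 20.0
```

Emit:
{"op": "apply_moves", "data": {
  "steps": [
    {"dp": [0.386, -0.27, 0], "yaw": 0, "claw": 0.35},
    {"dp": [0.772, -0.54, 0], "yaw": 0, "claw": 0.35},
    {"dp": [0.772, -0.54, 0], "yaw": 0, "claw": 0.35},
    {"dp": [0.772, -0.54, 0], "yaw": 0, "claw": 0.35},
    {"dp": [0.772, -0.54, 0], "yaw": 0, "claw": 0.35}
  ]
}}

```text
time_s: 31.77
eef_pos: [0.5656, 0.1349, 0.1465]
eef_rot: [2.224, 2.218, 0.001]
ft_force: [-0.0, 0.3, -1.1]
width: 0.463
gripper_force: 20.0
```

Emit:
{"op": "apply_moves", "data": {
  "steps": [
    {"dp": [0.772, -0.54, 0], "yaw": 0, "claw": 0.35},
    {"dp": [0.772, -0.54, 0], "yaw": 0, "claw": 0.35},
    {"dp": [0.772, -0.54, 0], "yaw": 0, "claw": 0.35},
    {"dp": [0.772, -0.54, 0], "yaw": 0, "claw": 0.35},
    {"dp": [0.772, -0.54, 0], "yaw": 0, "claw": 0.35}
  ]
}}

```text
time_s: 32.18
eef_pos: [0.4578, 0.2898, 0.1465]
eef_rot: [2.224, 2.219, 0.001]
ft_force: [0.7, -0.3, -0.9]
width: 0.462
gripper_force: 20.0
```

Emit:
{"op": "apply_moves", "data": {
  "steps": [
    {"dp": [0.386, -0.27, 0], "yaw": 0, "claw": 0.35},
    {"dp": [0, 0, 0], "yaw": 0, "claw": 0.35},
    {"dp": [0, 0, 0], "yaw": 0, "claw": 0.35},
    {"dp": [0, 0, 0], "yaw": 0, "claw": 0.35},
    {"dp": [0, 0, 0], "yaw": 0, "claw": 0.35}
  ]
}}

```text
time_s: 32.6
eef_pos: [0.449, 0.3031, 0.146]
eef_rot: [2.225, 2.218, 0.0]
ft_force: [-0.1, 0.5, -2.1]
width: 0.463
gripper_force: 20.0
```

Emit:
{"op": "apply_moves", "data": {
  "steps": [
    {"dp": [0, 0, 0], "yaw": 0, "claw": 0.35},
    {"dp": [0, 0, 0], "yaw": 0, "claw": 0.35}
  ]
}}

```text
time_s: 32.77
eef_pos: [0.449, 0.3031, 0.1458]
eef_rot: [2.225, 2.217, -0.0]
ft_force: [0.9, -0.7, -0.6]
width: 0.46
gripper_force: 20.0
```

Emit:
{"op": "apply_moves", "data": {
  "steps": [
    {"dp": [0, -0.03, 0.6], "yaw": 0, "claw": 0.35},
    {"dp": [0, 0, 0.6], "yaw": 0, "claw": 0.35},
    {"dp": [0, 0, 0.6], "yaw": 0, "claw": 0.35},
    {"dp": [0, 0, 0.35], "yaw": 0, "claw": 0.35},
    {"dp": [0, 0, 0.1], "yaw": 0, "claw": 0.35}
  ]
}}

```text
time_s: 33.18
eef_pos: [0.446, 0.3025, 0.0534]
eef_rot: [-2.224, -2.217, 0.007]
ft_force: [-0.3, -0.0, -0.8]
width: 0.461
gripper_force: 20.0
```

Emit:
{"op": "apply_moves", "data": {
  "steps": [
    {"dp": [0, 0, 0], "yaw": 0, "claw": 0.35},
    {"dp": [0, 0, 0], "yaw": 0, "claw": 0.35},
    {"dp": [0, 0, 0], "yaw": 0, "claw": 0.35},
    {"dp": [0, 0, 0], "yaw": 0, "claw": 0.35}
  ]
}}

```text
time_s: 33.52
eef_pos: [0.4479, 0.3044, 0.0569]
eef_rot: [2.224, 2.219, 0.003]
ft_force: [0.3, 0.5, -1.1]
width: 0.459
gripper_force: 20.0
```

Emit:
{"op": "apply_moves", "data": {
  "steps": [
    {"dp": [0, 0, 0.1], "yaw": 0, "claw": 0.35},
    {"dp": [0, 0, 0.06], "yaw": 0, "claw": 0.35},
    {"dp": [0, 0, 0], "yaw": 0, "claw": 0.35},
    {"dp": [0, 0, 0], "yaw": 0, "claw": 0.35},
    {"dp": [0, 0, 0], "yaw": 0, "claw": 0.35}
  ]
}}

```text
time_s: 33.93
eef_pos: [0.4471, 0.304, 0.0494]
eef_rot: [2.224, 2.219, 0.0]
ft_force: [-0.4, -1.1, -0.6]
width: 0.46
gripper_force: 20.0
```

Emit:
{"op": "apply_moves", "data": {
  "steps": [
    {"dp": [0, 0, 0.03], "yaw": 0, "claw": 0.35},
    {"dp": [0, 0, 0], "yaw": 0, "claw": 0.35},
    {"dp": [0, 0, 0], "yaw": 0, "claw": 0.35}
  ]
}}

```text
time_s: 34.18
eef_pos: [0.4474, 0.3041, 0.0488]
eef_rot: [2.223, 2.219, 0.001]
ft_force: [-1.6, -0.9, 7.2]
width: 0.462
gripper_force: 20.0
```

Seated. Release, rise, move clear for the camera check.

Emit:
{"op": "apply_moves", "data": {
  "steps": [
    {"dp": [0, 0, -0.02], "yaw": 0, "claw": 0.7},
    {"dp": [0, 0, 0], "yaw": 0, "claw": 0.85},
    {"dp": [0, 0, 0], "yaw": 0, "claw": 0.85},
    {"dp": [0, 0, 0], "yaw": 0, "claw": 0.85},
    {"dp": [0, 0, 0], "yaw": 0, "claw": 0.85}
  ]
}}

```text
time_s: 34.6
eef_pos: [0.447, 0.304, 0.0489]
eef_rot: [-2.224, -2.219, 0.0]
ft_force: [-0.1, 0.8, 0.1]
width: 0.803
gripper_force: 0.0
```

Emit:
{"op": "apply_moves", "data": {
  "steps": [
    {"dp": [0, 0, -0.4], "yaw": 0, "claw": 0.85},
    {"dp": [0, 0, -0.7], "yaw": 0, "claw": 0.85},
    {"dp": [0, 0, -0.8], "yaw": 0, "claw": 0.85},
    {"dp": [0, 0, -0.8], "yaw": 0, "claw": 0.85},
    {"dp": [0, 0, -0.8], "yaw": 0, "claw": 0.85}
  ]
}}

```text
time_s: 35.02
eef_pos: [0.4467, 0.3038, 0.1902]
eef_rot: [-2.224, -2.219, 0.001]
ft_force: [0.2, 0.2, -0.9]
width: 0.85
gripper_force: 0.0
```

Emit:
{"op": "apply_moves", "data": {
  "steps": [
    {"dp": [0.85, -0.4, 0], "yaw": 0, "claw": 0.85},
    {"dp": [0.85, -0.4, 0], "yaw": 0, "claw": 0.85},
    {"dp": [0.85, -0.4, 0], "yaw": 0, "claw": 0.85},
    {"dp": [0.85, -0.4, 0], "yaw": 0, "claw": 0.85},
    {"dp": [0.85, -0.4, 0], "yaw": 0, "claw": 0.85}
  ]
}}

```text
time_s: 35.43
eef_pos: [0.3665, 0.4755, 0.1891]
eef_rot: [-2.224, -2.219, -0.0]
ft_force: [-0.1, 1.0, -0.4]
width: 0.85
gripper_force: 0.0
```

Emit:
{"op": "apply_moves", "data": {
  "steps": [
    {"dp": [0.7, -0.4, 0], "yaw": 0, "claw": 0.85},
    {"dp": [0.7, -0.4, 0], "yaw": 0, "claw": 0.85},
    {"dp": [0, 0, 0], "yaw": 0, "claw": 0.85},
    {"dp": [0, 0, 0], "yaw": 0, "claw": 0.85}
  ]
}}

```text
time_s: 35.77
eef_pos: [0.3344, 0.5312, 0.1886]
eef_rot: [2.22, 2.222, -0.001]
ft_force: [-0.4, 0.3, -0.5]
width: 0.849
gripper_force: 0.0
```

Run:
```python
from h import *
print(state()['eef_pos'])
cap('scene','s8');cap('top','t8')
i=cv2.imread
a=i('pics/s8.png')[130:320,110:410];b=i('pics/t8.png')[215:305,110:410]
cv2.imwrite('pics/c8.png',np.vstack([cv2.resize(a,(600,380),interpolation=2),cv2.convertScaleAbs(cv2.resize(b,(600,180),interpolation=2),alpha=1.7)]))
P=[[.4588,.1578,.003],[.4528,.2345,.015],[.4476,.3035,.003],[.4476,.3035,.108],[.4665,-.2542,.015],[.4823,-.1963,.011]]
print(((proj(ld('s8'),P)-[110,130])*2).round(0).tolist());print(((proj(ld('t8'),P)-[110,215])*2+[0,380]).round(0).tolist())
```

```text
[0.33443839 0.53120777 0.18855067]
[[165.0, 179.0], [122.0, 154.0], [90.0, 149.0], [76.0, 74.0], [451.0, 301.0], [410.0, 273.0]]
[[173.0, 484.0], [105.0, 491.0], [50.0, 497.0], [16.0, 501.0], [527.0, 467.0], [475.0, 455.0]]
```

View pics/c8.png

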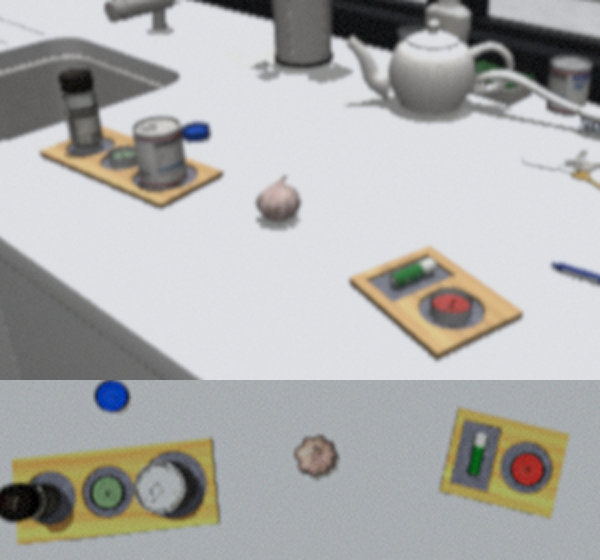

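All five items sit at their predicted pixels: tealights (106,491) and (527,467), battery (477,455), with tin and jar upright in their pockets. The garlic, pen and blue tealight are still where they started.

```bash
python3 -c "
from plant import *
print(sign_off())"
```

```text
the job is handed in; nothing more can be done
None
```

I filled both kits and handed the job in after about 36 s of the 120 s; the final pictures show all five items centred in their pockets and the garlic and pen where they started, but sign-off returned no verdict.

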